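# Close and lock a two-part wax mould in its clamp

## Task

Close up the wax mould in its clamp on the bench: put the slotted mould block down in the nest of the clamp base, set the bridge-shaped yoke over it with its legs inside the outer lips, then take the T-key from its wooden stand, drop its head lengthwise through the slots until its collar rests on the yoke, and give it a quarter turn so that the head locks under the base plate. Leave everything locked and let go, with the other tools and vessels on the bench left where they lie.

Things in the scene. Friction and masses are not known exactly. Their poses are not given: they have to be found in the camera images.
- clamp_base: Fixed dark steel clamp base: plate 176 (x) x 84 (y) x 12 mm on two 18 mm wide feet under its x ends, 22 mm open below. Origin on the bench under its centre, x along its length; top face at z = 34 mm. Central through slot 66 (x) x 26 (y) mm. Small lips on top form the nests (see clamp_seat). Parts go in with x along the base's x, either way round. Stands in a new place and yaw each time.
- clamp_seat (a point): Centre of the base's top face: block and yoke, seated, both have their origin here. Outward-leaning lips 7 mm high leave each 2.5 mm play. Inner: end lips 52.5 mm from the centre in x, side lips 30.5 mm in y, only at x = 35 to 47 mm either side, so fingers have room in the middle. Outer, for the yoke's legs: 70.5 mm in x, 28.5 mm in y.
- mould_block: Loose aluminium mould block, 100 (x) x 56 (y) x 28 mm high, 0.26 kg, with a central through slot 66 (x) x 28 (y) mm and a small ring cavity at each end of the top. Origin at the centre of its underside; lies flat on the bench. Can be gripped across its 56 mm width. Once the yoke is on it cannot be put in.
- yoke: Loose steel bridge 136 (x) x 52 (y) x 40 mm high, 0.45 kg: top plate 10 mm thick (z 30 to 40 mm) with a central through slot 56 (x) x 18 (y) mm, on legs 6 mm thick at its x ends, sides open. Origin at the centre, level with the legs' feet; stands upright. Can be gripped across the plate's 52 mm width. Seated it stands over the block, legs on the base plate, 2 mm free above the block.
- t_key: Loose brass T-key, 0.16 kg, upright in its stand. Origin on its axis at the collar's underside. Above: round collar 40 mm across, 5 mm thick, then a bar handle 46 (x) x 12 (y) mm, z 5 to 31 mm, gripped across its 12 mm. Below: round shank 10 mm across and T-head (t_head) parallel to the handle. In the clamp the collar rests on the yoke, origin 74 mm above the bench.
- t_head (a point): Centre of the T-key's head, 46 (x) x 10 (y) x 8 mm, 61 mm below the key's origin. With the collar down on the yoke the head is 5 mm below the base plate and free to turn either way, with no stop; it locks when the key's x is square to the base's x.
- key_stand: Fixed wooden stand, 96 (x) x 64 (y) x 74 mm high, with a through slot 56 (x) x 18 (y) mm along x that holds the T-key upright, collar on its top. Origin on the bench under its centre. The stand, the block and the yoke trade places from start to start.
- mandrel: Bystander: tapered steel ring mandrel, 250 mm long, 25 mm thick, lying. Origin at the centre of its thick end, z axis along it.
- rubber_wheel: Bystander: black rubber polishing wheel, 75 mm across, 14 mm thick, lying flat. Origin at the centre of its underside.
- sprue_cutter: Bystander: brass sprue cutter like pliers, about 120 mm long, 11 mm high, lying flat. Origin under its pivot, x towards the jaws.
- dish: Bystander: small blue ceramic dish, 76 mm across, 24 mm high. Origin at the centre of its underside.
- jar: Bystander: glass jar with a metal lid, 50 mm across, 55 mm high. Origin at the centre of its underside.
- brush: Bystander: hand brush lying flat, handle towards its own -x. Origin at its underside.
Things that resemble listed ones, but are neither listed nor needed, are in the scene too. Leave any purple or turquoise look-alike of the mould_block alone. There is more than one size of the t_key; the job needs the largest.

How it is judged:
On the way, in this order (a step that is already met when the one before it is completed fails the run):
1. the mould block lies flat in the nest of the clamp base, before the yoke (horizontal distance between mould_block and clamp_base below 0.007 m and z of mould_block in the frame of clamp_base between 0.031 and 0.037 m and angle between mould_block's own z axis and vertical below 0.08 rad and angle between the x axis of mould_block and the x axis of clamp_base, either way round below 0.12 rad and linear speed of mould_block below 0.02 m/s), for 0.2 s.
2. the yoke stands over the block, its legs on the base plate within the outer lips (horizontal distance between each of mould_block, yoke and clamp_base below 0.007 m and z of mould_block in the frame of clamp_base between 0.031 and 0.037 m and angle between each of mould_block, yoke's own z axis and vertical below 0.08 rad and angle between the x axis of each of mould_block, yoke and the x axis of clamp_base, either way round below 0.12 rad and z of yoke in the frame of clamp_base between 0.031 and 0.037 m and linear speed of yoke below 0.02 m/s), for 0.2 s.
3. the T-key's head is through the slots, lengthwise, its collar down near the yoke (horizontal distance between each of mould_block, yoke and clamp_base below 0.007 m and z of mould_block in the frame of clamp_base between 0.031 and 0.037 m and angle between each of mould_block, yoke's own z axis and vertical below 0.08 rad and angle between the x axis of each of mould_block, yoke and the x axis of clamp_base, either way round below 0.12 rad and z of yoke in the frame of clamp_base between 0.031 and 0.037 m and z of t_key in the frame of clamp_base below 0.083 m and angle between the x axis of t_key and the x axis of clamp_base, either way round below 0.6 rad and horizontal distance between t_key and clamp_base below 0.015 m), for 0.05 s.
At the end, for the whole second after the job is handed in: Block flat in the nest, yoke over it (each within 7 mm of centre, 3 mm in height, 0.12 rad yaw, 0.08 rad tilt); T-key upright through the slots, collar within 3 mm of the yoke, within 12 mm of centre, turned to within 0.44 rad of square to the slot; all at rest (all of step 2 and horizontal distance between t_key and clamp_base below 0.012 m and z of t_key in the frame of clamp_base between 0.071 and 0.077 m and angle between t_key's own z axis and vertical below 0.08 rad and angle between the x axis of t_key and the x axis of clamp_base, either way round above 1.13 rad and linear speed of each of mould_block, t_key below 0.02 m/s); the robot touches nothing.
It fails at once if a bystander (mandrel, wheel, cutter, dish, jar or brush) is shifted by more than 40 mm (distance of any of mandrel, rubber_wheel, sprue_cutter, dish, jar, brush from where it was at the start of the episode above 0.04 m).
It also fails if it takes over 72 s, if anything falls off the work surface, if the arm or the gripper's body presses on something with over 40 N, if the wrist force passes 120 N, or if a joint passes its speed limit or range.

## Robot

A 6-joint arm with a two-finger parallel gripper is mounted at the origin on the work surface. World frame = base frame: x ahead of the robot, y to its left, z up, the work surface at z = 0. Lengths are in m, angles in rad, forces in N, time in s.
With the tool pointing down it reaches from about 0.4 to 0.825 m from the base axis. Payload 7 kg.
Tool frame: the origin (TCP) lies midway between the tips of the shut fingers; the grasp point (between the pads) lies 19 mm behind it; z points along the fingers, y is the direction in which the jaws open and shut (so a half turn about z gives the same grasp; the last joint's range is limited). The gripper opens to 88 mm and grips with 3 to 60 N. Pads are 19 mm wide; open, the fingers measure 130 mm over their backs; the gripper's body (78 mm by 193 mm) begins 47 mm behind the grasp point.
Start: joints at [-0.827, 0.359, 0.012, 0, -1.224, -0.288], TCP at [0.297, -0.606, 0.227] pointing down, gripper open.
Joint ranges: [-3.07, 3.07], [-1.43, 2.12], [-1.02, 1.25], [-3.03, 1.67], [-3.05, -0], [-3.03, 3.03]. Speed limits (rad/s): [2.39, 2.39, 3.01, 3.14, 3.14, 3.14].

## Interface

Orientations are given as a rotation vector (axis times angle).
In Python, from bench import r gives the robot as it stands. The module is installed in compiled form; this text tells all that it offers.
- The arm moves only by the shell command python3 -m inch 'ROWS' [FORCE]. ROWS is JSON, a list that holds one entry, the list of rows, each a list of 5 numbers: the opening, from 0 (shut) to 1 (fully open), then the shift along the world's x, y, z in cm, then the turn about the world's z in rad. A call has 1 to 5 rows; each row is the pose to reach, as a shift and turn from the pose commanded when the call began; what a row does not reach only later rows make up. A row lasts 1/8 s, in which the tool goes at most 62.5 mm and 10.7 degrees, less where a joint would pass 70% of its speed; a pose out of reach is approached as far as the arm can. A call with a gripper value outside its range is refused whole. The fingers move at their own pace and stop on an object; FORCE is the grip in N (left out, the last holds). Time passes only in rows, so rows that repeat a pose let the fingers close. It gives the time, the measured TCP pose, the force and the opening at its end, in the units of the state.
- r.state(): the state, without advancing time (a new reading comes with each control period).
- r.get_image(name): name is "side" or "top"; returns the picture (384x512x3 uint8, blue, green, red); there is no depth.
- r.calibration(name): a dict with "camera_matrix" (3x3 intrinsics, pixels), "R" (3x3) and "t" (3): a world point X has camera coordinates R X + t. Camera axes: x right, y down, z forward; pixel columns grow to the right and rows downward; lengths in m; the calibration is good to about 2 mm. A picture is of the moment at which its call begins. calibration takes no time and is no camera call.
- r.job_done(): hands the job in, once; it reports no verdict.
Trained networks look in the newest picture that a camera, given by its name, has taken for a name from the list of things; names that differ only in an ending like _2 or _b are one class to them, and where a whole thing is asked for, a point or a joint stands for the part that bears it (a point fixed in the world has none). Each returns a list of dicts, best first, with "p" (0 to 1); they miss things now and then, are a little off and sometimes report something else, mostly with a low value. They report only what shows in the picture. A call takes as long as a camera call. They do not tell look-alikes from the thing itself.
- r.masks_of(camera, query): "pixels" (384x512 bool, what is visible of it) and "bbox" ([centre column, centre row, width, height] in pixels, round what is visible of it).
The state is a dict: "clock": time; "joint_pos": joint angles; "joint_velocities": joint speeds; "tau": joint torques, N m; "position": TCP position; "eef_rot": TCP orientation; "force": force on the tool from outside, world axes, zero at the start; "wrist_torque": the same for the moment, N m; "width": opening from 0.0 (shut) to 1.0 (fully open).
Only numpy, scipy, OpenCV 4.12 (cv2) and the standard library are available. Lean on these libraries where they do the work, as an engineer would, in place of code of your own. Each camera call takes 0.05 s, during which the arm holds its last target.

## Working session

There is one attempt and no reset: what is moved stays moved. The work goes in short steps, Python scripts to look and compute and a shell command to move; the robot and the scene stay as the last step left them, time stands still between calls to the robot, and variables do not carry over. Pictures are saved under pics/ and viewed, and the job is handed in when it is done.

```bash
mkdir -p pics; python3 - <<'E'
from bench import r
import cv2,numpy as np
np.set_printoptions(precision=4,suppress=True)
s=r.state();print({k:np.round(v,3) for k,v in s.items()})
for n in("top","side"):
    im=r.get_image(n);cv2.imwrite(f"pics/{n}0.png",im)
    c=r.calibration(n);print(n,c["camera_matrix"],c["R"],c["t"],-np.array(c["R"]).T@c["t"])
E
```

```text
{'clock': np.float64(0.0), 'joint_pos': array([-0.827,  0.359,  0.011, -0.   , -1.224, -0.288]), 'joint_velocities': array([-0.001,  0.   , -0.   , -0.001, -0.   ,  0.001]), 'tau': array([ -0.   , -58.273,  29.306,   6.997,   0.007,  -0.   ]), 'position': array([ 0.297, -0.606,  0.226]), 'eef_rot': array([ 0.709, -3.06 , -0.002]), 'force': array([ 0.831,  0.447, -0.505]), 'wrist_torque': array([ 0.023,  0.044, -0.018]), 'width': np.float64(0.998)}
top [[487.5709   0.     261.5739]
 [  0.     487.5709 196.0255]
 [  0.       0.       1.    ]] [[ 0.0061 -0.9998  0.0192]
 [-0.9966 -0.0076 -0.0823]
 [ 0.0824 -0.0186 -0.9964]] [0.0014 0.5514 1.3679] [0.4367 0.031  1.4084]
side [[380.7177   0.     249.0183]
 [  0.     380.7177 189.2951]
 [  0.       0.       1.    ]] [[-0.9053 -0.4245 -0.0121]
 [-0.2638  0.5844 -0.7674]
 [ 0.3328 -0.6915 -0.6411]] [0.5314 0.2083 0.8831] [0.2421 0.7145 0.7325]
```

View pics/top0.png

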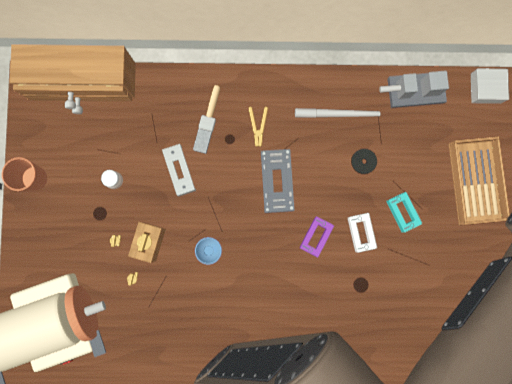

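View pics/side0.png

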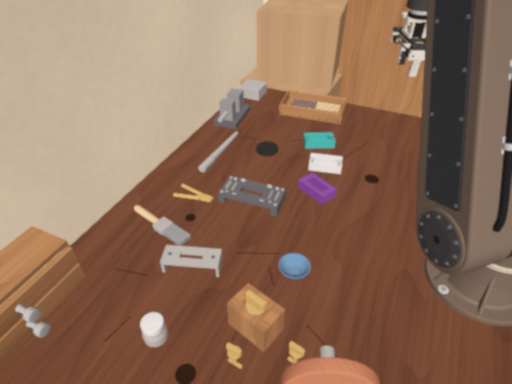

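Top picture: the clamp base is at about (278,181), the yoke at (178,170), the grey-white aluminium block at (362,232), and the stand with a key at (145,243). The purple (317,237) and turquoise (404,212) blocks are look-alikes, and two small keys lie at (115,240) and (132,279). Next I fit poses from the masks.

```bash
cat > h.py <<'E'
from bench import r
import cv2,numpy as np
from scipy.optimize import least_squares
np.set_printoptions(precision=4,suppress=True)
CAL={n:r.calibration(n) for n in("top","side")}
def proj(n,P):
    c=CAL[n];Q=np.atleast_2d(P)@np.array(c["R"]).T+np.array(c["t"]);q=Q@np.array(c["camera_matrix"]).T
    return q[:,:2]/q[:,2:]
def unproj(n,u,v,z):
    c=CAL[n];R=np.array(c["R"]);t=np.array(c["t"])
    d=R.T@np.linalg.inv(c["camera_matrix"])@np.array([u,v,1.]);o=-R.T@t
    return o+d*(z-o[2])/d[2]
def box(x,y,z0,z1,cx=0):
    return np.array([[cx+a*x/2,b*y/2,z] for a in(-1,1) for b in(-1,1) for z in(z0,z1)])
def cyl(rad,z0,z1):
    a=np.linspace(0,2*np.pi,40,endpoint=False)
    return np.concatenate([np.c_[rad*np.cos(a),rad*np.sin(a),0*a+z] for z in(z0,z1)])
GEO={"mould_block":box(.100,.056,0,.028),
"clamp_base":box(.176,.084,0,.034),
"yoke":box(.136,.052,0,.040),"key_stand":box(.096,.064,0,.074),
"t_key":np.concatenate([cyl(.02,0,.005),box(.046,.012,.005,.031)])}
def pose(P,p,z):
    c,s=np.cos(p[2]),np.sin(p[2])
    return P@np.array([[c,-s,0],[s,c,0],[0,0,1]]).T+[p[0],p[1],z]
A=np.linspace(0,2*np.pi,72,endpoint=False);D=np.c_[np.cos(A),np.sin(A)]
def sup(pts): return (pts@D.T).max(0)
def masksup(m):
    ys,xs=np.nonzero(m)
    # pixel area support: +0.5 along each axis, convention centre at integer
    return (np.c_[xs,ys]@D.T).max(0)+0.35
def fit(P,z,ms,p0):
    S={n:masksup(m) for n,m in ms.items()}
    f=lambda p:np.concatenate([sup(proj(n,pose(P,p,z)))-S[n] for n in S])
    o=least_squares(f,p0,loss="soft_l1",x_scale=[.01,.01,.1],diff_step=1e-4)
    return o.x,np.abs(o.fun).mean()
def big(m):
    n,l,st,_=cv2.connectedComponentsWithStats(m.astype(np.uint8)); 
    return l==1+np.argmax(st[1:,4])
E
python3 - <<'E'
from h import *
import pickle
out={}
for n in("top","side"):
    r.get_image(n)
    for q in("mould_block","clamp_base","yoke","t_key","key_stand"):
        L=r.masks_of(n,q);out[n,q]=L
        print(n,q,[(round(d["p"],2),np.round(d["bbox"],1).tolist(),int(d["pixels"].sum())) for d in L])
pickle.dump(out,open("m0.pkl","wb"))
E
```

```text
top mould_block [(0.78, [318.5, 237.2, 40.3, 37.4], 557), (0.69, [405.4, 211.5, 31.6, 40.8], 642)]
top clamp_base [(0.61, [277.4, 180.2, 32.2, 60.3], 1639), (0.52, [142.7, 242.1, 18.3, 10.5], 187)]
top yoke [(0.67, [179.2, 170.5, 31.3, 51.4], 827)]
top t_key [(0.66, [131.8, 280.9, 8.1, 9.4], 87), (0.65, [114.9, 240.1, 16.4, 10.9], 64), (0.62, [146.7, 242.9, 12.8, 18.1], 189)]
top key_stand [(0.89, [147.7, 242.7, 36.7, 34.9], 811), (0.23, [278.5, 181.6, 32.4, 55.9], 1602)]
side mould_block [(0.89, [320.6, 140.9, 37.6, 13.2], 477), (0.84, [325.8, 166.2, 31.3, 18.7], 545), (0.59, [317.5, 188.3, 40.3, 32.0], 754)]
side clamp_base [(0.91, [253.0, 195.6, 66.0, 39.0], 1436)]
side yoke [(0.8, [192.8, 261.2, 63.6, 27.9], 1151)]
side t_key [(0.75, [234.9, 354.4, 15.7, 23.7], 213), (0.66, [295.0, 350.9, 14.6, 22.6], 225), (0.44, [326.2, 165.7, 26.3, 19.8], 565)]
side key_stand [(0.75, [254.8, 316.2, 60.4, 67.7], 1988), (0.63, [258.0, 301.5, 18.3, 24.8], 384), (0.6, [155.4, 331.0, 34.4, 38.6], 739)]
```

```bash
python3 - <<'E'
from h import *
import pickle
o=pickle.load(open("m0.pkl","rb"))
T=cv2.imread("pics/top0.png");S=cv2.imread("pics/side0.png")
# block by brightness in top
g=T.min(2);m=np.zeros(g.shape,bool);m[205:260,340:382]=g[205:260,340:382]>105
m=big(m)
ms={"mould_block":{"top":m,"side":big(o["side","mould_block"][1]["pixels"])},
"clamp_base":{"top":big(o["top","clamp_base"][0]["pixels"]),"side":big(o["side","clamp_base"][0]["pixels"])},
"yoke":{"top":big(o["top","yoke"][0]["pixels"]),"side":big(o["side","yoke"][0]["pixels"])},
"key_stand":{"top":big(o["top","key_stand"][0]["pixels"])},
"t_key":{"top":big(o["top","t_key"][2]["pixels"]),"side":big(o["side","key_stand"][1]["pixels"])}}
Z={"t_key":.074}
res={}
for q,M in ms.items():
    for sel in ("top","side",None):
        mm=M if sel is None else {k:v for k,v in M.items() if k==sel}
        if not mm: continue
        ys,xs=np.nonzero(M["top"]);c=unproj("top",xs.mean(),ys.mean(),.03)
        best=min((fit(GEO[q],Z.get(q,0),mm,[c[0],c[1],a]) for a in np.arange(0,3.1,.5)),key=lambda t:t[1])
        p=best[0];p[2]=(p[2]+np.pi/2)%np.pi-np.pi/2
        print(q,sel,p,round(best[1],2),"yawdeg",round(np.degrees(p[2]),1))
    res[q]=p
pickle.dump(res,open("res0.pkl","wb"))
def draw(im,n,f):
    big_=cv2.resize(im,None,fx=4,fy=4,interpolation=cv2.INTER_CUBIC)
    for q,p in res.items():
        h=cv2.convexHull(proj(n,pose(GEO[q],p,Z.get(q,0))).astype(np.float32))
        cv2.polylines(big_,[np.round((h+.5)*4).astype(int)],True,(0,0,255),1)
    return big_
b=draw(T,"top",4);cv2.imwrite("pics/top0z.png",b[520:1100,400:1180]);
cv2.imwrite("pics/top0z2.png",b[520:1100,1000:1780])
b=draw(S,"side",4);cv2.imwrite("pics/side0z.png",cv2.resize(b[560:1500,560:1460],None,fx=.6,fy=.6,interpolation=cv2.INTER_AREA))
E
```

```text
mould_block top [ 0.4501 -0.2825  0.211 ] 0.55 yawdeg 12.1
mould_block side [ 0.4479 -0.2799  0.2197] 0.72 yawdeg 12.6
mould_block None [ 0.4493 -0.2821  0.2147] 0.65 yawdeg 12.3
clamp_base top [ 0.5939 -0.0372  0.0597] 0.29 yawdeg 3.4
clamp_base side [ 0.5946 -0.0376  0.0656] 0.39 yawdeg 3.8
clamp_base None [ 0.5942 -0.0373  0.0613] 0.34 yawdeg 3.5
yoke top [0.6232 0.2428 0.3513] 0.49 yawdeg 20.1
yoke side [0.6234 0.2404 0.2969] 1.06 yawdeg 17.0
yoke None [0.623  0.2421 0.3384] 0.83 yawdeg 19.4
key_stand top [ 0.4179  0.3235 -0.2827] 0.83 yawdeg -16.2
key_stand None [ 0.4179  0.3235 -0.2827] 0.83 yawdeg -16.2
t_key top [ 0.4188  0.3234 -0.1864] 0.43 yawdeg -10.7
t_key side [ 0.4194  0.3248 -0.2882] 0.51 yawdeg -16.5
t_key None [ 0.4193  0.3242 -0.2802] 0.49 yawdeg -16.1
```

View pics/top0z.png

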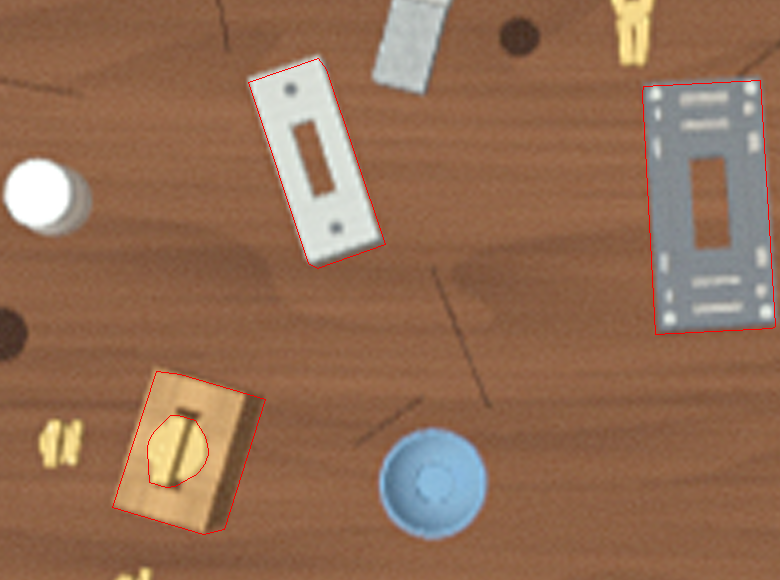

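View pics/top0z2.png

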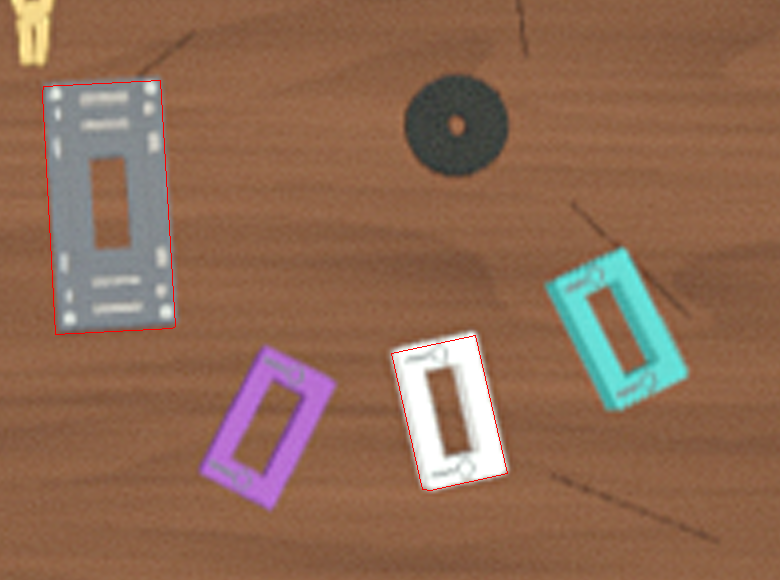

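View pics/side0z.png

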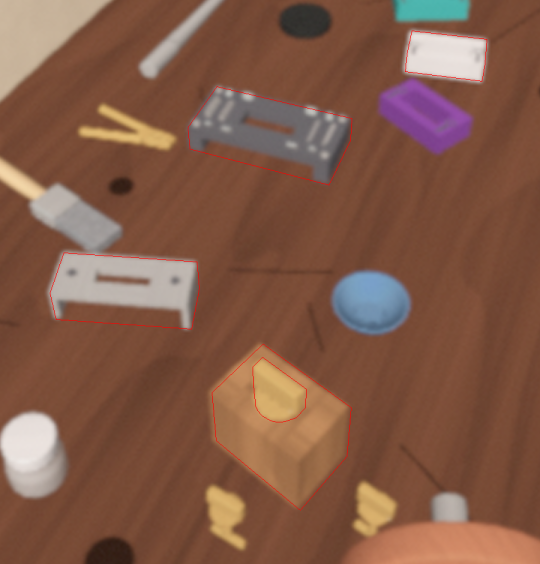

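Overlays agree to about a pixel; I'll refine with image gradients along the model edges.

```bash
cat >> h.py <<'E'
from scipy.optimize import minimize
from scipy.ndimage import map_coordinates
def rect(x,y,z,cx=0): 
    return np.array([[cx+a*x/2,b*y/2,z] for a,b in((-1,-1),(1,-1),(1,1),(-1,1))])
SLOT={"mould_block":[rect(.066,.028,.028)],"clamp_base":[rect(.066,.026,.034)],"yoke":[rect(.056,.018,.04)],"t_key":[rect(.046,.012,.031)],"key_stand":[rect(.096,.064,.074)]}
def outline(poly,k=40):
    a=np.asarray(poly,float).reshape(-1,2);b=np.roll(a,-1,0);P=[];N=[]
    for i in range(len(a)):
        d=b[i]-a[i];L=np.linalg.norm(d)
        if L<2: continue
        m=max(3,int(L*2));t=(np.arange(m)+.5)/m
        P.append(a[i]+t[:,None]*d);N.append(np.repeat([[d[1],-d[0]]]/L,m,0))
    return np.concatenate(P),np.concatenate(N)
def grads(im,s):
    g=cv2.GaussianBlur(im.astype(np.float32),(0,0),s)
    return [(cv2.Sobel(g[...,k],cv2.CV_32F,1,0)/8,cv2.Sobel(g[...,k],cv2.CV_32F,0,1)/8) for k in range(3)]
def score(q,p,z,G,hull=True,slot=True):
    tot=0
    for n,g in G.items():
        polys=[]
        if hull: polys.append(cv2.convexHull(proj(n,pose(GEO[q],p,z)).astype(np.float32)).reshape(-1,2))
        if slot: polys+= [proj(n,pose(R,p,z)) for R in SLOT[q]]
        for pl in polys:
            P,N=outline(pl);v=0
            for gx,gy in g:
                v=v+(map_coordinates(gx,P.T[::-1],order=1,mode="nearest")*N[:,0]+map_coordinates(gy,P.T[::-1],order=1,mode="nearest")*N[:,1])**2
            tot+=np.sqrt(v).mean()
    return tot
def refine(q,p,z,ims,sig=(2,1.2,.8),**k):
    p=np.array(p,float)
    for s in sig:
        G={n:grads(i,s) for n,i in ims.items()}
        sc=np.array([.002,.002,.03])*s
        o=minimize(lambda d:-score(q,p+d*sc,z,G,**k),[0,0,0],method="Nelder-Mead",options=dict(initial_simplex=np.array([[0,0,0],[1,0,0],[0,1,0],[0,0,1]])-.25,xatol=.01,fatol=1e-4))
        p=p+o.x*sc
    return p,-o.fun
E
python3 - <<'E'
from h import *
import pickle
res=pickle.load(open("res0.pkl","rb"))
I={"top":cv2.imread("pics/top0.png"),"side":cv2.imread("pics/side0.png")}
out={}
for q,p in res.items():
    z=.074 if q=="t_key" else 0
    for sel in(("top",),("side",),("top","side")):
        for k in (dict(),dict(hull=False),dict(slot=False)):
            x,f=refine(q,p,z,{n:I[n] for n in sel},**k)
            print(q,sel,k,x,round(np.degrees(x[2]),2),round(f,1))
E
```

```text
mould_block ('top',) {} [ 0.4504 -0.2824  0.2206] 12.64 134.2
mould_block ('top',) {'hull': False} [ 0.4504 -0.2821  0.2183] 12.51 54.4
mould_block ('top',) {'slot': False} [ 0.4504 -0.2826  0.2213] 12.68 80.0
mould_block ('side',) {} [ 0.4501 -0.2815  0.2113] 12.11 68.5
mould_block ('side',) {'hull': False} [ 0.4706 -0.2926  0.2983] 17.09 34.6
mould_block ('side',) {'slot': False} [ 0.4497 -0.2798  0.211 ] 12.09 63.2
mould_block ('top', 'side') {} [ 0.4504 -0.2824  0.219 ] 12.55 202.4
mould_block ('top', 'side') {'hull': False} [ 0.4504 -0.2827  0.2183] 12.51 61.9
mould_block ('top', 'side') {'slot': False} [ 0.4503 -0.2822  0.2193] 12.56 140.7
clamp_base ('top',) {} [ 0.596  -0.0385  0.0695] 3.98 58.1
clamp_base ('top',) {'hull': False} [ 0.5954 -0.0383  0.0658] 3.77 26.9
clamp_base ('top',) {'slot': False} [ 0.5965 -0.0389  0.0693] 3.97 31.6
clamp_base ('side',) {} [ 0.5957 -0.0377  0.069 ] 3.95 25.1
clamp_base ('side',) {'hull': False} [ 0.596  -0.0356  0.0494] 2.83 9.2
clamp_base ('side',) {'slot': False} [ 0.5957 -0.0391  0.0666] 3.81 16.7
clamp_base ('top', 'side') {} [ 0.5959
[... 1283 characters left out ...]
0.3237 -0.2743] -15.72 57.3
key_stand ('top', 'side') {'slot': False} [ 0.4196  0.3244 -0.2686] -15.39 46.6
t_key ('top',) {} [0.4137 0.3344 0.3957] 22.67 33.3
t_key ('top',) {'hull': False} [ 0.4203  0.3248 -0.2648] -15.17 29.9
t_key ('top',) {'slot': False} [0.4133 0.3355 0.3725] 21.34 19.0
t_key ('side',) {} [ 0.4258  0.3125 -0.2707] -15.51 35.7
t_key ('side',) {'hull': False} [ 0.4196  0.326  -0.2786] -15.96 12.8
t_key ('side',) {'slot': False} [ 0.4254  0.3126 -0.2794] -16.01 17.2
t_key ('top', 'side') {} [ 0.4193  0.3249 -0.2619] -15.0 71.8
t_key ('top', 'side') {'hull': False} [ 0.42    0.3252 -0.2648] -15.17 42.2
t_key ('top', 'side') {'slot': False} [0.4172 0.322  0.1879] 10.77 31.1
```

```bash
cat >> h.py <<'E'
from scipy.spatial.transform import Rotation as Ro
POSE={"mould_block":(.4504,-.2823,np.radians(12.55)),"clamp_base":(.5958,-.0384,np.radians(3.92)),"yoke":(.6250,.2430,np.radians(19.1)),"t_key":(.4202,.3250,np.radians(-15.2))}
def togo(q,ztip,dyaw=0,pos=None):
    s=r.state();p=np.array(s["position"]);R=Ro.from_rotvec(s["eef_rot"]).as_matrix()
    x,y,a=POSE[q] if isinstance(q,str) else q
    ty=np.arctan2(R[1,1],R[0,1])  # tool y heading
    want=a+dyaw+np.pi/2
    t=(want-ty+np.pi/2)%np.pi-np.pi/2
    print("tcp",p,"tool z",R[:,2],"y heading",round(ty,4),"shift cm",100*(np.array([x,y,ztip])-p),"turn",round(t,4),"q",np.round(s["joint_pos"],3),"t",round(float(s["clock"]),2),"F",np.round(s["force"],1),"w",round(float(s["width"]),3))
E
python3 - <<'E'
from h import *
togo("mould_block",.15)
T=cv2.imread("pics/top0.png");b=cv2.resize(T,None,fx=4,fy=4,interpolation=cv2.INTER_CUBIC)
for q,w,zt in(("mould_block",.070,.03),("yoke",.070,.03),("t_key",.05,.08)):
    for s in(-1,1):
        f=[[sx*.012,s*yy,zt] for sx,yy in((-1,w/2),(1,w/2),(1,w/2+.021),(-1,w/2+.021))]
        P=proj("top",pose(np.array(f),POSE[q],0));cv2.polylines(b,[np.round((P+.5)*4).astype(int)],True,(0,255,0),1)
cv2.imwrite("pics/fing.png",cv2.resize(b[520:1180,400:1780],(800,383),interpolation=cv2.INTER_AREA))
E
```

```text
tcp [ 0.2971 -0.6061  0.2266] tool z [ 0. -0. -1.] y heading 2.0266 shift cm [15.3304 32.3763 -7.6576] turn -0.2368 q [-0.827  0.359  0.012 -0.    -1.224 -0.288] t 0.7 F [ 0.1  0.7 -0. ] w 1.003
```

View pics/fing.png

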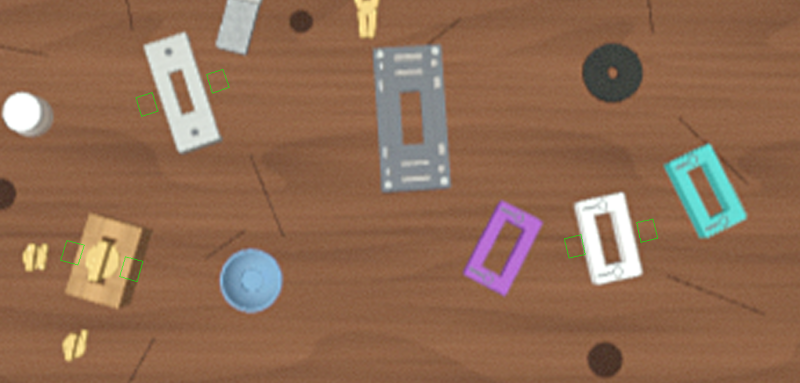

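```bash
python3 -m inch '[[[0.8,2.5,5,0,0],[0.8,5,10.5,0,-0.06],[0.8,7.5,16,0,-0.12],[0.8,10,21.3,0,-0.18],[0.8,12.5,26.5,-3,-0.237]]]' 30 && python3 -m inch '[[[0.8,2.0,4.0,-3,0],[0.8,2.83,5.88,-6,0],[0.8,2.83,5.88,-6,0]]]' && python3 -c "
from h import *
togo('mould_block',.004)"
```

```text
clock: 1.32
position: [0.4232, -0.3421, 0.1998]
eef_rot: [-0.34, 3.118, -0.005]
force: [1.5, -0.2, 0.2]
width: 0.803
clock: 1.7
position: [0.4487, -0.2827, 0.136]
eef_rot: [0.346, -3.119, -0.002]
force: [-1.3, -0.6, 0.5]
width: 0.799
tcp [ 0.4487 -0.2827  0.136 ] tool z [-0.0035  0.0011 -1.    ] y heading 1.7918 shift cm [  0.1746   0.0405 -13.1994] turn -0.002 q [-0.193  0.204 -0.428 -0.001 -0.943 -1.157] t 1.7 F [-1.3 -0.6  0.5] w 0.799
```

```bash
python3 -m inch '[[[0.8,0,0,-4,0],[0.8,0,0,-7,0],[0.8,0,0,-9,0],[0.8,0,0,-9,0]]]' && python3 -c "
from h import *
togo('mould_block',.004)
cv2.imwrite('pics/side1.png',r.get_image('side'))"
```

```text
clock: 2.2
position: [0.4488, -0.285, 0.0474]
eef_rot: [0.342, -3.121, -0.001]
force: [-0.0, 0.0, 0.9]
width: 0.799
tcp [ 0.4488 -0.285   0.0474] tool z [-0.0018  0.0002 -1.    ] y heading 1.7889 shift cm [ 0.1606  0.2708 -4.3415] turn 0.001 q [-0.197  0.316 -0.524  0.    -0.733 -1.156] t 2.2 F [-0.   0.   0.9] w 0.799
```

View pics/side1.png

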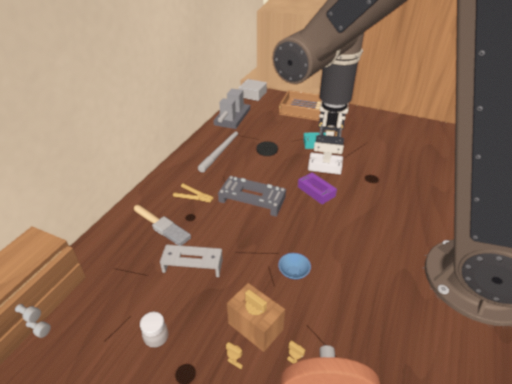

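The fingers stand over the aluminium block at about (326,160). I'll correct the remaining offset and go down.

```bash
python3 -m inch '[[[0.8,0.16,0.2,-2,0],[0.8,0.16,0.2,-4,0],[0.8,0.16,0.2,-4.3,0],[0.8,0.16,0.2,-4.3,0],[0.8,0.16,0.2,-4.3,0]]]' && python3 -c "
from h import *
togo('mould_block',.004)"
```

```text
clock: 2.88
position: [0.4518, -0.2826, 0.0059]
eef_rot: [-0.343, 3.121, -0.001]
force: [-0.3, 0.9, -0.0]
width: 0.802
tcp [ 0.4518 -0.2826  0.0059] tool z [ 0.0018 -0.0005 -1.    ] y heading 1.7897 shift cm [-0.1429  0.031  -0.1911] turn 0.0001 q [-0.191  0.379 -0.56   0.    -0.631 -1.161] t 2.88 F [-0.3  0.9 -0. ] w 0.802
```

```bash
python3 -m inch '[[[0.8,0,0,-0.1,0],[0.5,0,0,-0.1,0],[0.5,0,0,-0.1,0],[0.5,0,0,-0.1,0],[0.5,0,0,-0.1,0]]]' 35 && python3 -m inch '[[[0.5,0,0,0,0],[0.5,0,0,0,0],[0.5,0,0,0.5,0],[0.5,0,0,2,0],[0.5,0,0,5,0]]]' && python3 -c "
from h import *
togo('mould_block',.004)
for i in range(5): 
  r.get_image('top'); togo('mould_block',.004)"
```

```text
clock: 3.5
position: [0.451, -0.2822, 0.0038]
eef_rot: [0.343, -3.123, -0.0]
force: [-0.0, 1.8, 2.6]
width: 0.643
clock: 4.12
position: [0.4501, -0.2822, 0.0539]
eef_rot: [0.342, -3.121, -0.001]
force: [0.4, -0.4, -1.3]
width: 0.632
tcp [ 0.4501 -0.2822  0.0539] tool z [-0.0024  0.0006 -1.    ] y heading 1.7894 shift cm [ 0.0258 -0.0147 -4.9944] turn 0.0005 q [-0.191  0.307 -0.518 -0.    -0.749 -1.162] t 4.12 F [ 0.4 -0.4 -1.3] w 0.632
tcp [ 0.4528 -0.2831  0.0586] tool z [ 0.0039 -0.0018 -1.    ] y heading 1.7905 shift cm [-0.2398  0.0831 -5.4556] turn -0.0007 q [-0.191  0.301 -0.513  0.002 -0.753 -1.162] t 4.17 F [ 1.3 -0.6  1.1] w 0.64
tcp [ 0.4532 -0.2831  0.0574] tool z [ 0.0054 -0.0018 -1.    ] y heading 1.7903 shift cm [-0.2847  0.0775 -5.3396] turn -0.0005 q [-0.191  0.302 -0.515  0.001 -0.749 -1.161] t 4.22 F [ 1.3 -0.6 -1.5] w 0.636
tcp [ 0.4524 -0.2827  0.0559] tool z [ 0.004 -0.001 -1.   ] y heading 1.7897 shift cm [-0.199   0.0395 -5.189 ] turn 0.0001 q [-0.191  0.304 -0.516  0.    -0.747 -1.162] t 4.28 F [-0.7 -0.8 -1.4] w 0.639
tcp [ 0.4515 -0.2824  0.0547] tool z [ 0.0021 -0.0003 -1.    ] y heading 1.7894 shift cm [-0.1085  0.0089 -5.0746] turn 0.0004 q [-0.191  0.305 -0.518 -0.    -0.746 -1.162] t 4.33 F [-0.4  0.2 -1.7] w 0.634
tcp [ 0.4509 -0.2822  0.054 ] tool z [ 0.0006  0.0001 -1.    ] y heading 1.7893 shift cm [-0.0468 -0.0066 -4.9976] turn 0.0006 q [-0.191  0.306 -0.518 -0.    -0.746 -1.162] t 4.38 F [-0.6  1.1 -2.4] w 0.64
```

```bash
python3 -m inch '[[[0.5,0,0,3.5,0],[0.5,2.5,4.5,3.5,-0.05],[0.5,5.5,9.3,3.5,-0.1],[0.5,8.5,14.3,3.5,-0.15],[0.5,11.5,19.3,3.5,-0.15]]]' && python3 -m inch '[[[0.5,2,3.3,0,0],[0.5,3,5.1,0,0],[0.5,3,5.1,0,0],[0.5,3,5.1,0,0],[0.5,3,5.1,0,0]]]'; python3 -c "
from h import *
r.get_image('side');r.get_image('side');r.get_image('side');
I={n:r.get_image(n) for n in('top','side')}
[cv2.imwrite(f'pics/{n}2.png',I[n]) for n in I]
togo('clamp_base',.038)
z=r.state()['position'][2]-.0038
s=r.state()['position']
for sel in(('top',),('side',),('top','side')):
  print(sel,refine('mould_block',(s[0],s[1],np.radians(3.9)),z,{n:I[n] for n in sel},slot=False,hull=True),z)
T=I['side'];cv2.imwrite('pics/side2z.png',cv2.resize(T[120:240,180:320],None,fx=4,fy=4,interpolation=cv2.INTER_CUBIC))
T=I['top'];cv2.imwrite('pics/top2z.png',cv2.resize(T[120:240,220:340],None,fx=4,fy=4,interpolation=cv2.INTER_CUBIC))
"
```

```text
clock: 5.0
position: [0.5661, -0.0877, 0.0879]
eef_rot: [0.106, -3.138, 0.0]
force: [1.4, -0.1, -1.4]
width: 0.639
clock: 5.62
position: [0.5954, -0.0393, 0.0886]
eef_rot: [0.106, -3.139, 0.0]
force: [-0.3, -0.2, -2.2]
width: 0.638
tcp [ 0.5959 -0.0387  0.0889] tool z [ 0.0002  0.0001 -1.    ] y heading 1.6389 shift cm [-0.0095  0.0338 -5.0851] turn 0.0003 q [ 0.262  0.354 -0.339 -0.    -0.878 -1.765] t 5.88 F [ 0.7  0.2 -1.5] w 0.642
('top',) (array([ 0.5953, -0.0395,  0.0773]), np.float64(25.919997143884522)) 0.08505052293430942
('side',) (array([ 0.5948, -0.0363,  0.0911]), np.float64(33.850231718392166)) 0.08505052293430942
('top', 'side') (array([ 0.5953, -0.038 ,  0.0985]), np.float64(58.28937076280587)) 0.08505052293430942
```

View pics/side2z.png

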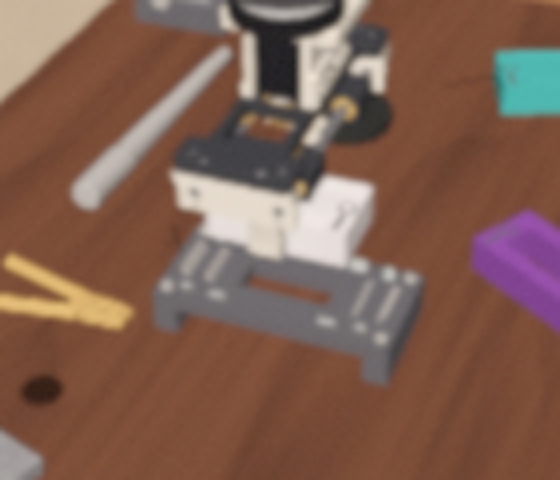

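View pics/top2z.png

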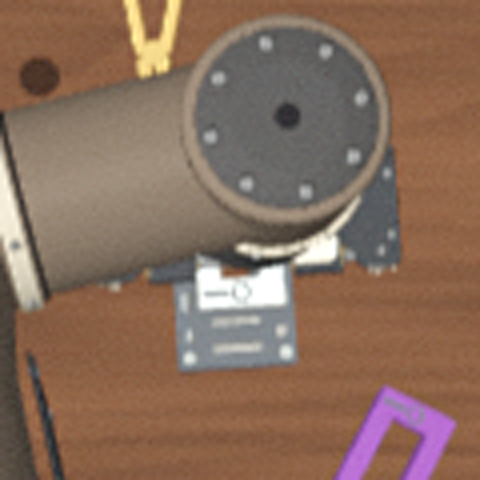

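Side view: the block hangs over the base at about (250,175), aligned. I'll lower it.

```bash
python3 -m inch '[[[0.5,0,0,-2,0],[0.5,0,0,-4,0],[0.5,0,0,-4.6,0],[0.5,0,0,-4.9,0],[0.5,0,0,-5.05,0]]]' && python3 -m inch '[[[0.5,0,0,0,0],[0.5,0,0,-0.05,0],[0.5,0,0,-0.05,0]]]' && python3 -c "
from h import *
togo('clamp_base',.0378)
cv2.imwrite('pics/side3.png',cv2.resize(r.get_image('side')[120:240,180:320],None,fx=4,fy=4,interpolation=cv2.INTER_CUBIC))"
```

```text
clock: 6.5
position: [0.5965, -0.0383, 0.0387]
eef_rot: [-0.108, 3.139, 0.0]
force: [0.1, 0.3, -2.1]
width: 0.637
clock: 6.88
position: [0.5961, -0.0383, 0.038]
eef_rot: [-0.108, 3.139, 0.0]
force: [-0.0, -0.1, -1.4]
width: 0.639
tcp [ 0.5961 -0.0383  0.038 ] tool z [ 0.0004  0.0001 -1.    ] y heading 1.6396 shift cm [-0.0328 -0.0111 -0.0173] turn -0.0004 q [ 0.263  0.416 -0.386  0.    -0.769 -1.765] t 6.88 F [-0.  -0.1 -1.4] w 0.639
```

View pics/side3.png

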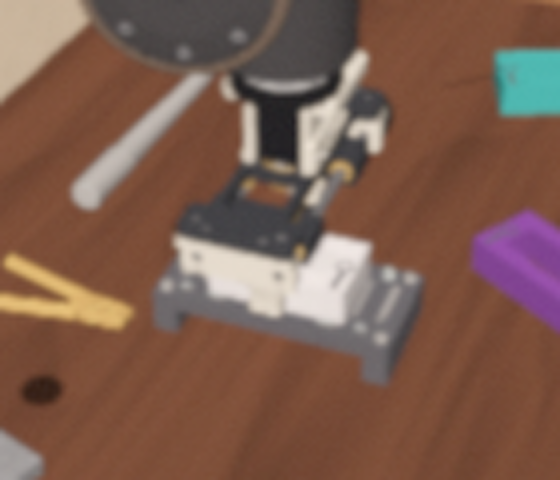

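The block is in the nest with no side load. Releasing and lifting.

```bash
python3 -m inch '[[[0.5,0,0,-0.05,0],[0.8,0,0,-0.05,0],[0.8,0,0,-0.05,0],[0.8,0,0,-0.05,0],[0.8,0,0,3,0]]]' && python3 -m inch '[[[0.8,0,0,5,0],[0.8,0,4,9,0.05],[0.8,0.5,9.5,9,0.1],[0.8,1.5,15.3,9,0.16],[0.8,2,21,9,0.22]]]' && python3 -c "
from h import *
togo('yoke',.0295)
I={n:r.get_image(n) for n in('top','side')}
[cv2.imwrite(f'pics/{n}4.png',I[n]) for n in I]
for q,z in(('mould_block',.034),('clamp_base',0)):
  for sel in(('top',),('side',)):
    for k in (dict(),dict(slot=False),dict(hull=False)):
      x,f=refine(q,POSE['clamp_base'],z,{n:I[n] for n in sel},sig=(1.2,.8),**k); print(q,sel,k,x,round(f,1))
cv2.imwrite('pics/side4z.png',cv2.resize(I['side'][140:260,120:320],None,fx=4,fy=4,interpolation=cv2.INTER_CUBIC))
cv2.imwrite('pics/top4z.png',cv2.resize(I['top'][110:250,200:360],None,fx=4,fy=4,interpolation=cv2.INTER_CUBIC))
"
```

```text
clock: 7.55
position: [0.5942, -0.0386, 0.0658]
eef_rot: [0.107, -3.135, 0.001]
force: [0.2, -0.1, 1.2]
width: 0.8
clock: 8.18
position: [0.6162, 0.1735, 0.158]
eef_rot: [-0.455, 3.108, 0.0]
force: [0.5, -0.3, 0.2]
width: 0.801
tcp [0.6162 0.1735 0.158 ] tool z [ 0.0006  0.0003 -1.    ] y heading 1.8613 shift cm [  0.8753   6.9532 -12.8531] turn 0.0429 q [ 0.579  0.351 -0.163  0.    -1.057 -1.859] t 8.18 F [ 0.5 -0.3  0.2] w 0.801
mould_block ('top',) {} [ 0.596  -0.0383  0.0685] 126.8
mould_block ('top',) {'slot': False} [ 0.5969 -0.0388  0.0686] 60.2
mould_block ('top',) {'hull': False} [ 0.5953 -0.038   0.0645] 68.4
mould_block ('side',) {} [ 0.5968 -0.0373  0.0714] 56.5
mould_block ('side',) {'slot': False} [ 0.597  -0.0378  0.0695] 52.0
mould_block ('side',) {'hull': False} [ 0.6149 -0.0531  0.0116] 36.3
clamp_base ('top',) {} [ 0.5979 -0.0392  0.0665] 109.5
clamp_base ('top',) {'slot': False} [ 0.5965 -0.0389  0.0696] 31.6
clamp_base ('top',) {'hull': False} [ 0.598  -0.0395  0.0321] 79.0
clamp_base ('side',) {} [ 0.5932 -0.021   0.1008] 31.7
clamp_base ('side',) {'slot': False} [ 0.5956 -0.038   0.0709] 13.0
clamp_base ('side',) {'hull': False} [ 0.5794 -0.0215  0.0305] 27.8
```

View pics/side4z.png

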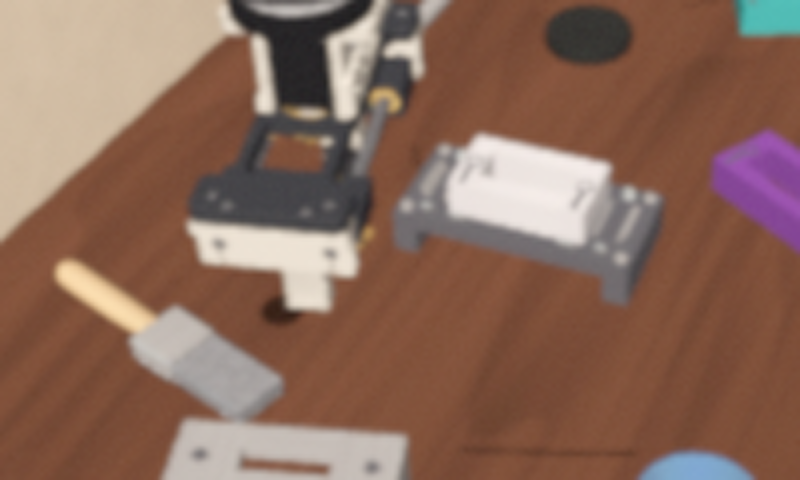

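View pics/top4z.png

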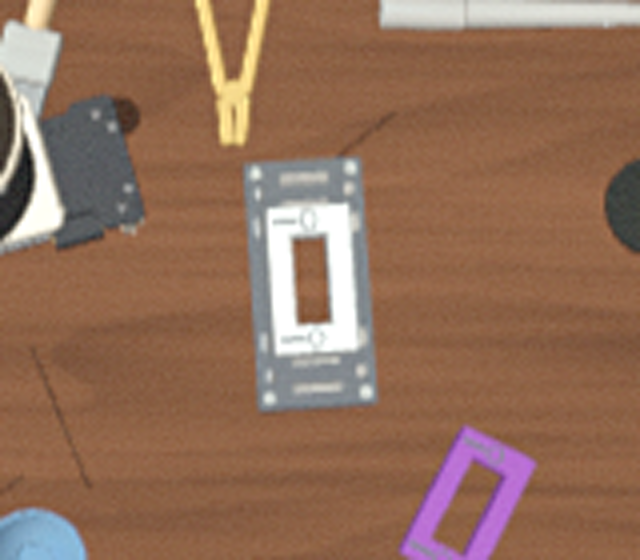

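The block sits flat inside the inner lips; its fit is (0.596,-0.038, 3.9°), the same as the base. Next the yoke.

```bash
python3 -m inch '[[[0.8,0.3,3.5,0,0.043],[0.8,0.85,6.95,-3,0.043],[0.8,0.85,6.95,-7,0.043],[0.8,0.85,6.95,-9,0.043],[0.8,0.85,6.95,-9,0.043]]]' && python3 -m inch '[[[0.8,0,0,0,0],[0.8,0,0,0,0],[0.8,0,0,0,0]]]' && python3 -c "
from h import *
togo('yoke',.0300)
I={n:r.get_image(n) for n in('top','side')}
[cv2.imwrite(f'pics/{n}5.png',I[n]) for n in I]
cv2.imwrite('pics/side5z.png',cv2.resize(I['side'][190:310,120:270],None,fx=4,fy=4,interpolation=cv2.INTER_CUBIC))
"
```

```text
clock: 8.9
position: [0.6234, 0.2402, 0.0657]
eef_rot: [0.518, -3.095, 0.003]
force: [-0.1, 0.2, 0.2]
width: 0.798
clock: 9.28
position: [0.625, 0.2414, 0.0688]
eef_rot: [-0.518, 3.097, 0.001]
force: [0.4, -0.4, 0.7]
width: 0.8
tcp [0.625  0.2414 0.0688] tool z [ 0.0014  0.001  -1.    ] y heading 1.9025 shift cm [ 0.0012  0.1602 -3.8847] turn 0.0016 q [ 0.659  0.478 -0.188  0.    -0.904 -1.898] t 9.28 F [ 0.4 -0.4  0.7] w 0.8
```

View pics/side5z.png

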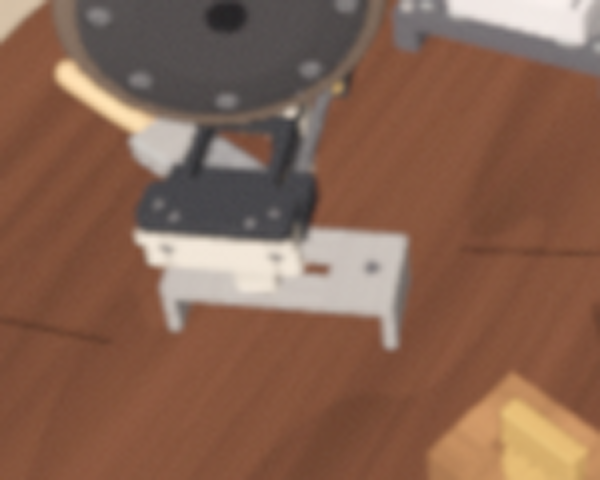

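The gripper is centred over the yoke plate. I'll go down so the tips are just below the plate's underside level, then close.

```bash
python3 -m inch '[[[0.8,0,0.12,-2,0],[0.8,0,0.12,-3.5,0],[0.8,0,0.12,-3.9,0],[0.8,0,0.12,-3.9,0],[0.8,0,0.12,-3.9,0]]]' && python3 -c "
from h import *
togo('yoke',.0300)" && python3 -m inch '[[[0.45,0,0,0,0],[0.45,0,0,0,0],[0.45,0,0,0,0],[0.45,0,0,0,0],[0.45,0,0,0,0]]]' 45 && python3 -c "
from h import *
r.get_image('side');togo('yoke',.0300)
cv2.imwrite('pics/side6z.png',cv2.resize(r.get_image('side')[190:310,120:270],None,fx=4,fy=4,interpolation=cv2.INTER_CUBIC))"
```

```text
clock: 10.0
position: [0.6249, 0.2426, 0.0293]
eef_rot: [-0.519, 3.098, 0.0]
force: [0.2, -0.4, 0.3]
width: 0.805
tcp [0.6249 0.2426 0.0293] tool z [ 0.0008  0.0004 -1.    ] y heading 1.9027 shift cm [0.0059 0.037  0.0658] turn 0.0014 q [ 0.661  0.522 -0.219  0.    -0.829 -1.9  ] t 10.0 F [ 0.2 -0.4  0.3] w 0.805
clock: 10.62
position: [0.6246, 0.2424, 0.029]
eef_rot: [-0.519, 3.098, 0.0]
force: [-1.1, -0.4, 3.2]
width: 0.585
tcp [0.6246 0.2424 0.029 ] tool z [ 0.0003  0.0001 -1.    ] y heading 1.9027 shift cm [0.0371 0.0555 0.0989] turn 0.0014 q [ 0.661  0.522 -0.22   0.    -0.829 -1.9  ] t 10.68 F [-0.4 -0.6  3.5] w 0.586
```

View pics/side6z.png

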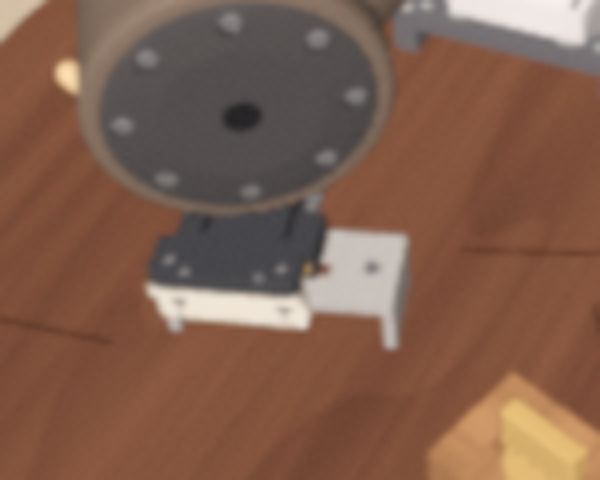

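```bash
python3 -m inch '[[[0.45,0,0,0.5,0],[0.45,0,0,2,0],[0.45,0,0,5,0],[0.45,0,0,9,0],[0.45,0,0,9.5,0]]]' && python3 -c "
from h import *
togo('clamp_base',.063)
cv2.imwrite('pics/side7z.png',cv2.resize(r.get_image('side')[150:290,100:280],None,fx=4,fy=4,interpolation=cv2.INTER_CUBIC))"
```

```text
clock: 11.35
position: [0.6263, 0.2435, 0.1277]
eef_rot: [-0.519, 3.093, 0.004]
force: [0.6, -0.6, -5.7]
width: 0.586
tcp [0.6263 0.2435 0.1277] tool z [ 0.0052  0.0032 -1.    ] y heading 1.903 shift cm [ -3.0452 -28.1853  -6.4689] turn -0.2638 q [ 0.661  0.422 -0.128  0.001 -1.015 -1.9  ] t 11.35 F [ 0.6 -0.6 -5.7] w 0.586
```

View pics/side7z.png

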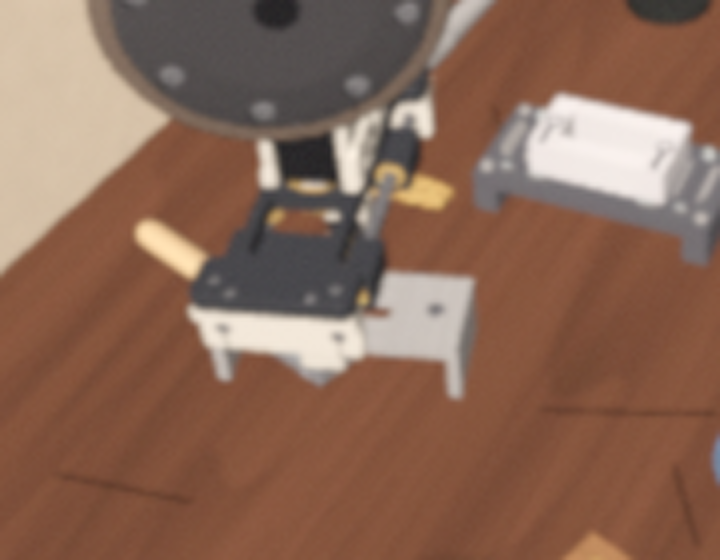

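The yoke hangs level from the gripper with a wrist force of 5.7 N. Carrying it to the base.

```bash
python3 -m inch '[[[0.45,-0.5,-5,0,-0.07],[0.45,-1,-11,0,-0.14],[0.45,-1.7,-17,0,-0.2],[0.45,-2.3,-22.5,0,-0.264],[0.45,-2.9,-26.5,0,-0.264]]]' && python3 -m inch '[[[0.45,0,-1.6,0,0],[0.45,0,-1.6,0,0],[0.45,0,-1.6,0,0],[0.45,0,-1.6,0,0],[0.45,0,-1.6,0,0]]]' && python3 -c "
from h import *
r.get_image('side');r.get_image('side')
togo('clamp_base',.063)
I={n:r.get_image(n) for n in('top','side')}
[cv2.imwrite(f'pics/{n}8.png',I[n]) for n in I]
s=r.state()['position'];z=s[2]-.029
for sel in(('top',),('side',),('top','side')):
  print(sel,refine('yoke',(s[0],s[1],np.radians(3.9)),z,{n:I[n] for n in sel},sig=(1.2,.8),slot=False),z)
b=cv2.resize(I['side'],None,fx=4,fy=4,interpolation=cv2.INTER_CUBIC)
h=cv2.convexHull(proj('side',pose(GEO['yoke'],POSE['clamp_base'],z)).astype(np.float32))
cv2.polylines(b,[np.round((h+.5)*4).astype(int)],True,(0,0,255),1)
cv2.imwrite('pics/side8z.png',b[400:960,700:1300])
b=cv2.resize(I['top'],None,fx=4,fy=4,interpolation=cv2.INTER_CUBIC)
h=cv2.convexHull(proj('top',pose(GEO['yoke'],POSE['clamp_base'],z)).astype(np.float32))
cv2.polylines(b,[np.round((h+.5)*4).astype(int)],True,(0,0,255),1)
cv2.imwrite('pics/top8z.png',b[400:960,800:1400])
"
```

```text
clock: 12.02
position: [0.5937, -0.025, 0.1221]
eef_rot: [0.103, -3.137, 0.0]
force: [-0.3, -0.1, -5.4]
width: 0.585
clock: 12.65
position: [0.5956, -0.0378, 0.1236]
eef_rot: [0.108, -3.14, -0.0]
force: [0.6, -0.9, -6.1]
width: 0.588
tcp [ 0.5956 -0.0381  0.1237] tool z [-0.  0. -1.] y heading 1.6394 shift cm [ 0.0232 -0.0345 -6.0705] turn -0.0002 q [ 0.263  0.317 -0.302 -0.    -0.952 -1.766] t 12.75 F [ 0.5  0.2 -5.9] w 0.586
('top',) (array([ 0.5975, -0.0409,  0.0339]), np.float64(17.994002531654615)) 0.09474342631671474
('side',) (array([ 0.5959, -0.0359,  0.1017]), np.float64(31.651782763482846)) 0.09474342631671474
('top', 'side') (array([ 0.5968, -0.0363,  0.0967]), np.float64(48.8625398511314)) 0.09474342631671474
```

View pics/side8z.png

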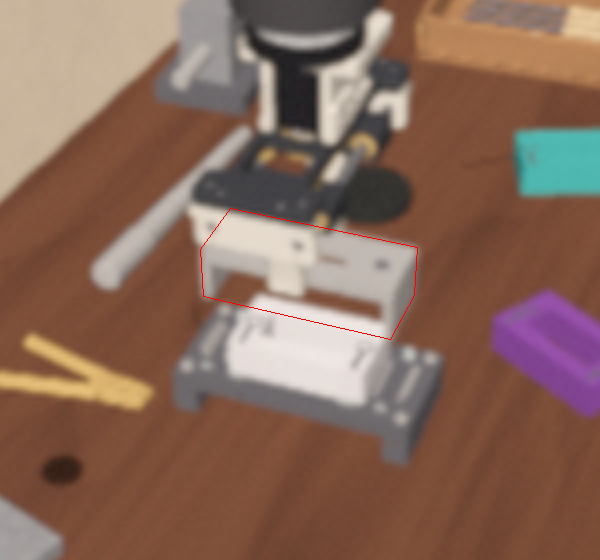

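View pics/top8z.png

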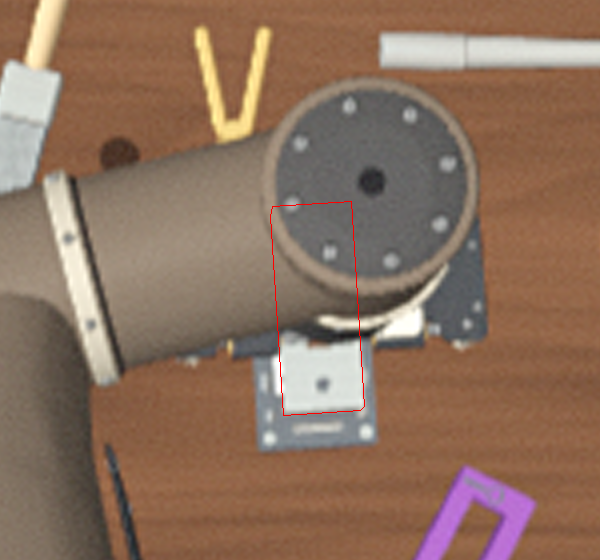

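The yoke matches the target outline to about a pixel in both views. Lowering it.

```bash
python3 -m inch '[[[0.45,0,0,-2,0],[0.45,0,0,-3.5,0],[0.45,0,0,-4.3,0],[0.45,0,0,-4.6,0],[0.45,0,0,-4.9,0]]]' && python3 -m inch '[[[0.45,0,0,0,0],[0.45,0,0,-0.3,0],[0.45,0,0,-0.5,0],[0.45,0,0,-0.7,0],[0.45,0,0,-0.7,0]]]' && python3 -c "
from h import *
togo('clamp_base',.063)
cv2.imwrite('pics/side9z.png',cv2.resize(r.get_image('side')[100:240,175:325],None,fx=4,fy=4,interpolation=cv2.INTER_CUBIC))"
```

```text
clock: 13.48
position: [0.5959, -0.0386, 0.0749]
eef_rot: [-0.107, 3.139, -0.0]
force: [0.0, 0.0, -4.7]
width: 0.584
clock: 14.1
position: [0.5954, -0.0386, 0.0675]
eef_rot: [0.106, -3.139, 0.0]
force: [-0.8, 0.7, -5.2]
width: 0.584
tcp [ 0.5954 -0.0386  0.0675] tool z [-0.0003 -0.     -1.    ] y heading 1.6385 shift cm [ 0.0392  0.0225 -0.453 ] turn 0.0007 q [ 0.262  0.379 -0.36  -0.    -0.832 -1.765] t 14.1 F [-0.8  0.7 -5.2] w 0.584
```

View pics/side9z.png

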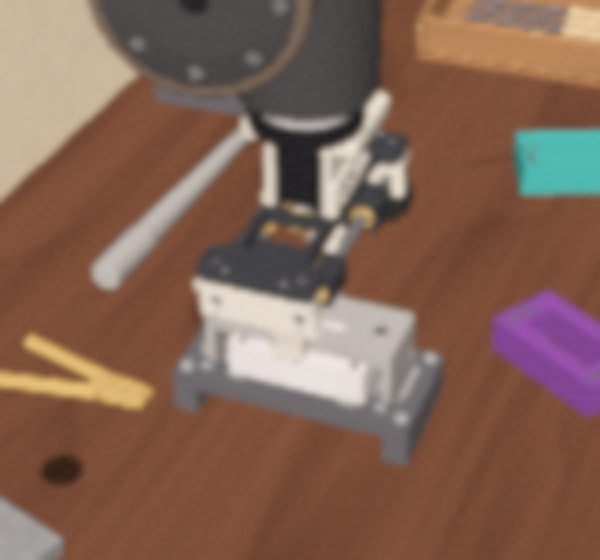

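```bash
python3 -m inch '[[[0.45,0,0,-0.2,0],[0.45,0,0,-0.35,0],[0.45,0,0,-0.45,0],[0.45,0,0,-0.45,0]]]' && python3 -m inch '[[[0.45,0,0,0,0],[0.8,0,0,0,0],[0.8,0,0,0,0],[0.8,0,0,0,0]]]'
```

```text
clock: 14.65
position: [0.5955, -0.0386, 0.0632]
eef_rot: [0.106, -3.14, 0.0]
force: [-0.7, 0.7, -6.4]
width: 0.586
clock: 15.15
position: [0.596, -0.0385, 0.0638]
eef_rot: [-0.107, 3.139, 0.0]
force: [-0.4, -0.0, -0.8]
width: 0.794
```

```bash
python3 -m inch '[[[0.8,0,0,3,0],[0.8,0,0,8,0],[0.8,-2,4.5,10.5,-0.1],[0.8,-4.5,9.5,10.5,-0.2],[0.7,-7,14.8,10.5,-0.334]]]' && python3 -m inch '[[[0.6,-2.6,5.4,0,0],[0.6,-5.2,10.8,0,0],[0.6,-7.8,16.2,0,0],[0.6,-10.5,21.5,0,0],[0.6,-10.5,21.5,0,0]]]' && python3 -c "
from h import *
r.get_image('top')
togo('t_key',.081)
I={n:r.get_image(n) for n in('top','side')}
[cv2.imwrite(f'pics/{n}10.png',I[n]) for n in I]
for q,z in(('yoke',.034),('clamp_base',0)):
  for sel in(('top',),('side',)):
    for k in (dict(),dict(slot=False),dict(hull=False)):
      x,f=refine(q,POSE['clamp_base'],z,{n:I[n] for n in sel},sig=(1.2,.8),**k); print(q,sel,k,x,round(f,1))
a=cv2.resize(I['side'][140:260,190:340],None,fx=4,fy=4,interpolation=cv2.INTER_CUBIC)
cv2.imwrite('pics/side10z.png',a)
cv2.imwrite('pics/top10z.png',cv2.resize(I['top'][120:250,210:340],None,fx=4,fy=4,interpolation=cv2.INTER_CUBIC))
cv2.imwrite('pics/side10k.png',cv2.resize(I['side'][220:384,150:350],None,fx=3,fy=3,interpolation=cv2.INTER_CUBIC))
"
```

```text
clock: 15.78
position: [0.5251, 0.1106, 0.1691]
eef_rot: [0.424, 3.111, 0.002]
force: [0.5, 0.5, -0.2]
width: 0.738
clock: 16.4
position: [0.4191, 0.3278, 0.1686]
eef_rot: [0.409, 3.114, 0.002]
force: [0.6, -0.1, 0.2]
width: 0.6
tcp [0.4196 0.3261 0.1684] tool z [ 0.0003  0.0003 -1.    ] y heading 1.3082 shift cm [ 0.0583 -0.109  -8.7429] turn -0.0027 q [ 1.03   0.17  -0.387  0.    -1.013 -2.863] t 16.45 F [-0.  -0.4 -0.8] w 0.602
yoke ('top',) {} [ 0.5962 -0.0384  0.0694] 100.4
yoke ('top',) {'slot': False} [ 0.5977 -0.0382  0.0697] 38.5
yoke ('top',) {'hull': False} [ 0.5947 -0.0385  0.0668] 64.4
yoke ('side',) {} [ 0.5877 -0.0076  0.1709] 3.9
yoke ('side',) {'slot': False} [ 0.5907 -0.0054  0.568 ] 4.6
yoke ('side',) {'hull': False} [ 0.5926 -0.0335 -0.2103] 0.3
clamp_base ('top',) {} [ 0.5957 -0.0376  0.0708] 59.1
clamp_base ('top',) {'slot': False} [ 0.5966 -0.0389  0.0696] 33.0
clamp_base ('top',) {'hull': False} [ 0.5949 -0.0365  0.0028] 29.8
clamp_base ('side',) {} [ 0.5937 -0.0126 -0.2277] 17.3
clamp_base ('side',) {'slot': False} [ 0.5937 -0.0127 -0.228 ] 17.0
clamp_base ('side',) {'hull': False} [ 0.5891 -0.0429  0.2364] 0.4
```

View pics/side10z.png

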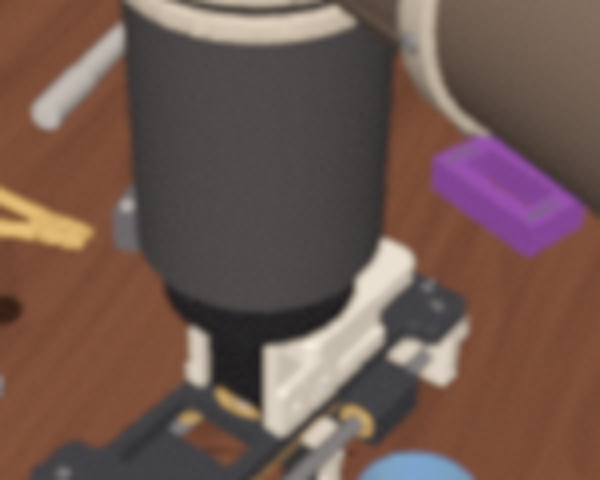

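View pics/top10z.png

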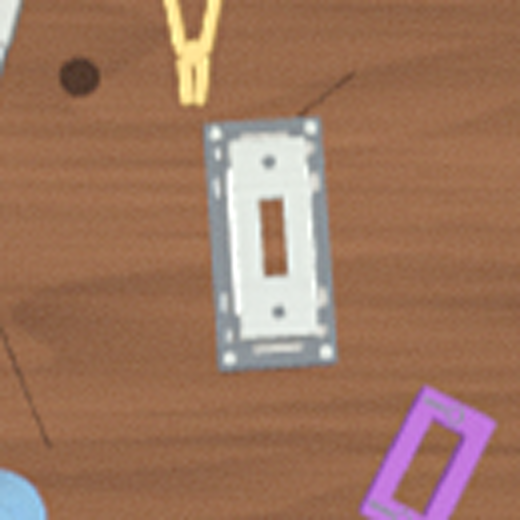

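View pics/side10k.png

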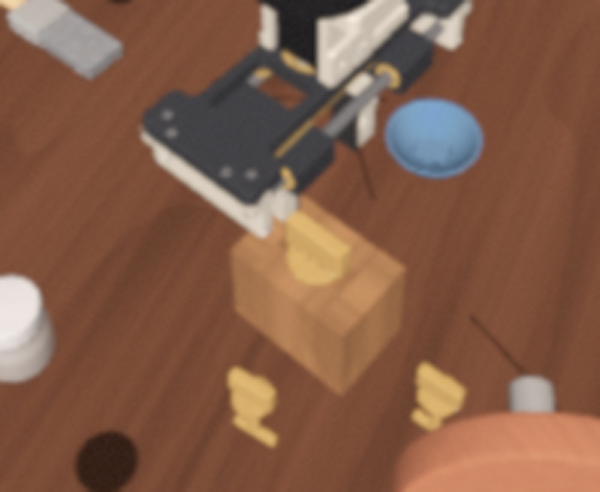

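The yoke is seated: the top fit is (0.596,-0.038, 4.0°), and both slots line up at about (278,179). The gripper is above the stand, so down to the key handle.

```bash
python3 -m inch '[[[0.6,0.06,-0.1,-3,0],[0.6,0.06,-0.1,-6,0],[0.6,0.06,-0.1,-7,0],[0.6,0.06,-0.1,-7,0],[0.6,0.06,-0.1,-7,0]]]' && python3 -c "
from h import *
r.get_image('side')
togo('t_key',.082)
cv2.imwrite('pics/side11k.png',cv2.resize(r.get_image('side')[220:384,150:350],None,fx=3,fy=3,interpolation=cv2.INTER_CUBIC))
cv2.imwrite('pics/top11k.png',cv2.resize(r.get_image('top')[170:310,80:240],None,fx=3,fy=3,interpolation=cv2.INTER_CUBIC))"
```

```text
clock: 17.18
position: [0.4219, 0.3237, 0.0994]
eef_rot: [0.417, 3.113, 0.002]
force: [-0.3, 0.1, 0.8]
width: 0.601
tcp [0.4218 0.3238 0.0994] tool z [ 0.0012  0.0015 -1.    ] y heading 1.3044 shift cm [-0.157   0.1176 -1.74  ] turn 0.0011 q [ 1.024  0.245 -0.473  0.    -0.851 -2.861] t 17.23 F [-0.2 -0.1 -0. ] w 0.601
```

View pics/side11k.png

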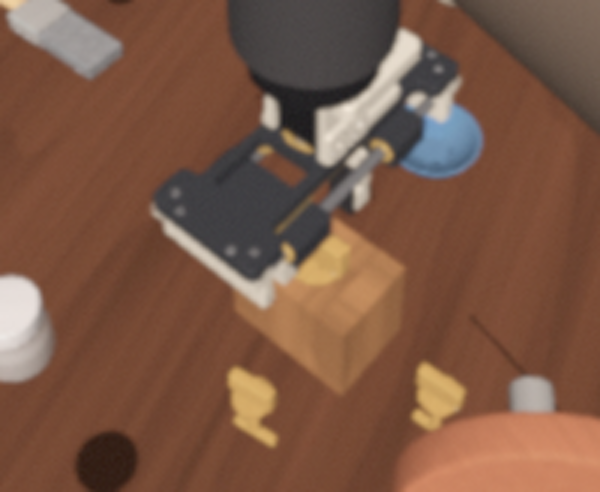

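View pics/top11k.png

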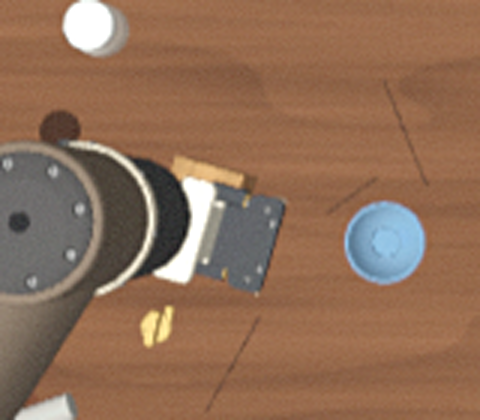

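```bash
python3 -m inch '[[[0.6,-0.1,0.08,-0.8,0],[0.6,-0.1,0.08,-1.4,0],[0.6,-0.1,0.08,-1.7,0],[0.6,-0.1,0.08,-1.7,0],[0.6,-0.1,0.08,-1.7,0]]]' && python3 -c "
from h import *
togo('t_key',.082)" && python3 -m inch '[[[0.05,0,0,0,0],[0.05,0,0,0,0],[0.05,0,0,0,0],[0.05,0,0,0,0],[0.05,0,0,0,0]]]' 30 && python3 -m inch '[[[0.05,0,0,0,0],[0.05,0,0,0,0]]]' && python3 -c "
from h import *
togo('t_key',.082)"
```

```text
clock: 17.95
position: [0.4202, 0.3243, 0.0813]
eef_rot: [0.417, 3.114, -0.0]
force: [-0.0, -0.2, 0.4]
width: 0.601
tcp [0.4202 0.3243 0.0813] tool z [ 0.0001 -0.     -1.    ] y heading 1.3047 shift cm [0.0019 0.0725 0.0737] turn 0.0008 q [ 1.027  0.268 -0.493  0.    -0.81  -2.864] t 17.95 F [-0.  -0.2  0.4] w 0.601
clock: 18.58
position: [0.4201, 0.3242, 0.0812]
eef_rot: [-0.417, -3.114, 0.0]
force: [-0.5, -0.4, 1.1]
width: 0.137
clock: 18.82
position: [0.4201, 0.3242, 0.0812]
eef_rot: [-0.417, -3.114, 0.0]
force: [0.4, -0.6, 0.9]
width: 0.132
tcp [0.4201 0.3242 0.0812] tool z [-0.     -0.0001 -1.    ] y heading 1.3046 shift cm [0.0095 0.0839 0.0773] turn 0.0009 q [ 1.027  0.268 -0.493  0.    -0.81  -2.864] t 18.82 F [ 0.4 -0.6  0.9] w 0.132
```

```bash
python3 -m inch '[[[0.05,0,0,1,0],[0.05,0,0,3,0],[0.05,0,0,6,0],[0.05,0,0,9.5,0],[0.05,0,0,9.5,0]]]' 40 && python3 -c "
from h import *
r.get_image('side')
togo('clamp_base',.0812)
I={n:r.get_image(n) for n in('top','side')}
cv2.imwrite('pics/side12k.png',cv2.resize(I['side'][200:360,150:350],None,fx=3,fy=3,interpolation=cv2.INTER_CUBIC))"
```

```text
clock: 19.45
position: [0.4212, 0.3256, 0.1796]
eef_rot: [0.416, 3.111, 0.008]
force: [-0.1, 0.4, -2.8]
width: 0.137
tcp [0.4204 0.3248 0.1778] tool z [ 0.0015  0.0026 -1.    ] y heading 1.3046 shift cm [ 17.5386 -36.3176  -9.6596] turn 0.3346 q [ 1.027  0.16  -0.376 -0.    -1.031 -2.864] t 19.5 F [-0.2  0.3 -1.3] w 0.132
```

View pics/side12k.png

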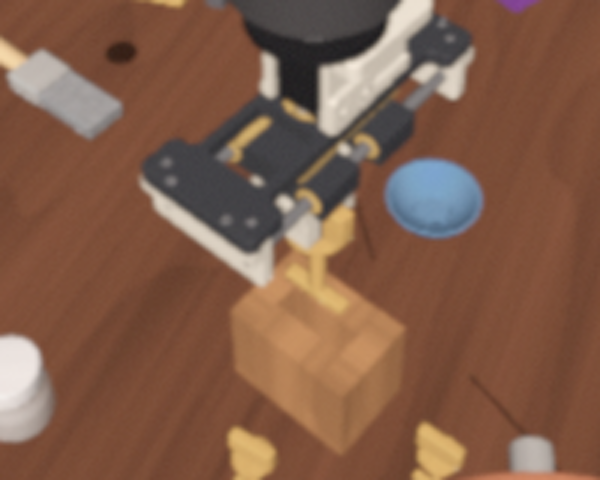

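The key is clear of the stand, its head showing at about (255,295). Carrying it to the clamp.

```bash
python3 -m inch '[[[0.05,2,-4.5,0,0.05],[0.05,4.5,-9.8,0,0.12],[0.05,7,-15,0,0.2],[0.05,9.5,-20.2,0,0.28],[0.05,12,-25.2,0,0.3346]]]' && python3 -m inch '[[[0.05,2.5,-5,0,0],[0.05,5,-10,0,0],[0.05,5.55,-11.1,0,0],[0.05,5.55,-11.1,0,0],[0.05,5.55,-11.1,0,0]]]' && python3 -c "
from h import *
r.get_image('side');r.get_image('side')
togo('clamp_base',.0812)
I={n:r.get_image(n) for n in('top','side')}
[cv2.imwrite(f'pics/{n}13.png',I[n]) for n in I]
z=r.state()['position'][2]-.0072
for n in I:
  b=cv2.resize(I[n],None,fx=4,fy=4,interpolation=cv2.INTER_CUBIC)
  K=[rect(.046,.010,-.065),rect(.046,.010,-.057),np.array([[0,0,-.057],[0,0,0]])]
  for k in K: cv2.polylines(b,[np.round((proj(n,pose(k,POSE['clamp_base'],z))+.5)*4).astype(int)],True,(0,0,255),1)
  cv2.polylines(b,[np.round((proj(n,pose(SLOT['yoke'][0],POSE['clamp_base'],.034))+.5)*4).astype(int)],True,(0,255,0),1)
  cv2.imwrite(f'pics/{n}13z.png',b[400:960,760:1360])
"
```

```text
clock: 20.23
position: [0.5401, 0.0702, 0.1752]
eef_rot: [0.111, -3.138, 0.001]
force: [-0.4, 0.9, -1.1]
width: 0.133
clock: 20.85
position: [0.595, -0.0381, 0.1757]
eef_rot: [0.108, -3.139, -0.0]
force: [0.6, 0.1, -1.5]
width: 0.13
tcp [ 0.5952 -0.0377  0.1762] tool z [-0.0002  0.0001 -1.    ] y heading 1.6406 shift cm [ 0.0591 -0.069  -9.5005] turn -0.0014 q [ 0.264  0.268 -0.238 -0.    -1.065 -1.765] t 20.95 F [ 0.5 -0.9 -1. ] w 0.132
```

View pics/side13z.png

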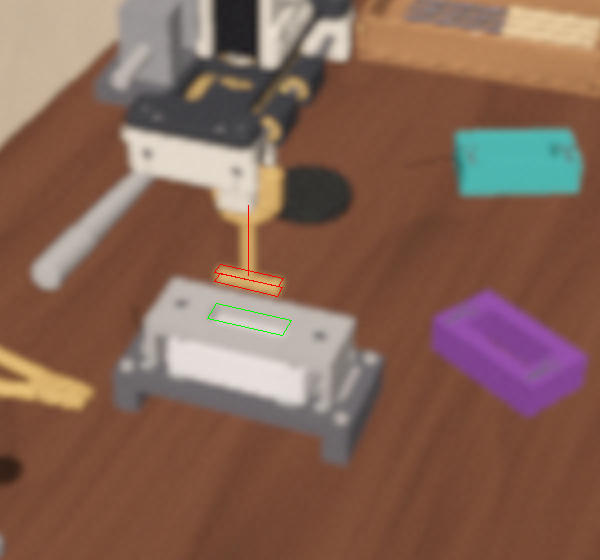

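View pics/top13z.png

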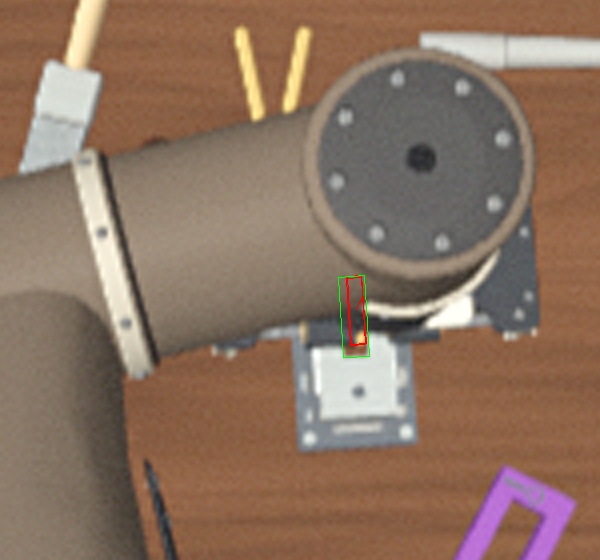

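Both predicted outlines (head red, slot green) match the picture, and the head lies inside the slot. Lowering in steps and watching the force.

```bash
python3 -m inch '[[[0.05,0.03,-0.04,-1.5,0],[0.05,0.03,-0.04,-2.5,0],[0.05,0.03,-0.04,-3.2,0],[0.05,0.03,-0.04,-3.8,0],[0.05,0.03,-0.04,-3.8,0]]]' && python3 -c "
from h import *
togo('clamp_base',.0812)" && python3 -m inch '[[[0.05,0,0,-0.6,0],[0.05,0,0,-1.2,0],[0.05,0,0,-1.8,0],[0.05,0,0,-2.4,0],[0.05,0,0,-2.4,0]]]' &&  python3 -c "
from h import *
togo('clamp_base',.0812)
cv2.imwrite('pics/side14.png',cv2.resize(r.get_image('side')[100:240,190:340],None,fx=4,fy=4,interpolation=cv2.INTER_CUBIC))"
```

```text
clock: 21.68
position: [0.5957, -0.0393, 0.1377]
eef_rot: [0.107, -3.139, 0.0]
force: [-0.7, 0.5, -1.4]
width: 0.131
tcp [ 0.5957 -0.0393  0.1377] tool z [-0.0009 -0.0002 -1.    ] y heading 1.6391 shift cm [ 0.0124  0.091  -5.647 ] turn 0.0002 q [ 0.261  0.304 -0.284 -0.    -0.984 -1.764] t 21.68 F [-0.7  0.5 -1.4] w 0.131
clock: 22.3
position: [0.5955, -0.0393, 0.1135]
eef_rot: [0.107, -3.139, 0.0]
force: [-0.3, 0.3, -0.9]
width: 0.133
tcp [ 0.5955 -0.0393  0.1135] tool z [-0.0011 -0.0002 -1.    ] y heading 1.6391 shift cm [ 0.0275  0.0873 -3.2342] turn 0.0002 q [ 0.261  0.328 -0.312 -0.    -0.932 -1.764] t 22.3 F [-0.3  0.3 -0.9] w 0.133
```

View pics/side14.png

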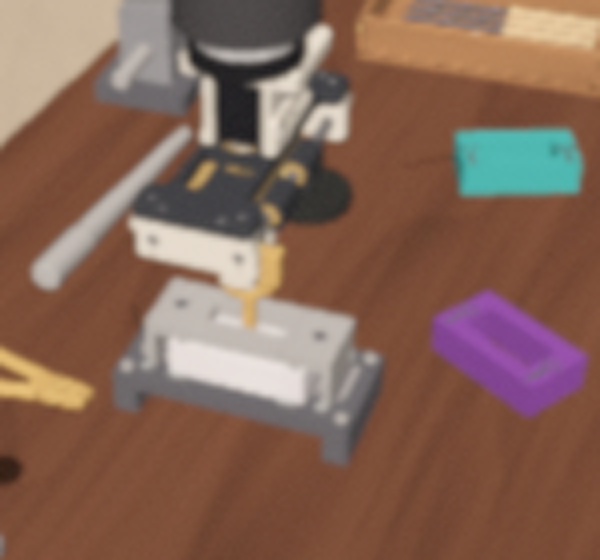

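The shank is in the yoke slot at about (252,175) with no side force. I'll continue down to the collar.

```bash
python3 -m inch '[[[0.05,0.02,0.06,-0.8,0],[0.05,0.02,0.06,-1.6,0],[0.05,0.02,0.06,-2.3,0],[0.05,0.02,0.06,-2.8,0],[0.05,0.02,0.06,-2.8,0]]]' && python3 -m inch '[[[0.05,0,0,-0.15,0],[0.05,0,0,-0.25,0],[0.05,0,0,-0.35,0],[0.05,0,0,-0.4,0],[0.05,0,0,-0.4,0]]]' &&  python3 -c "
from h import *
r.get_image('top');togo('clamp_base',.0812)
cv2.imwrite('pics/side15.png',cv2.resize(r.get_image('side')[100:240,190:340],None,fx=4,fy=4,interpolation=cv2.INTER_CUBIC))"
```

```text
clock: 22.98
position: [0.5958, -0.0387, 0.0857]
eef_rot: [0.107, -3.139, 0.0]
force: [0.5, -1.0, -1.2]
width: 0.136
clock: 23.6
position: [0.5961, -0.0386, 0.0822]
eef_rot: [-0.107, 3.14, 0.0]
force: [-1.1, -0.6, -1.0]
width: 0.131
tcp [ 0.5961 -0.0386  0.0822] tool z [-0. -0. -1.] y heading 1.6392 shift cm [-0.0329  0.0238 -0.103 ] turn 0.0 q [ 0.262  0.362 -0.345  0.    -0.864 -1.765] t 23.65 F [-0.3  0.5 -1.9] w 0.134
```

View pics/side15.png

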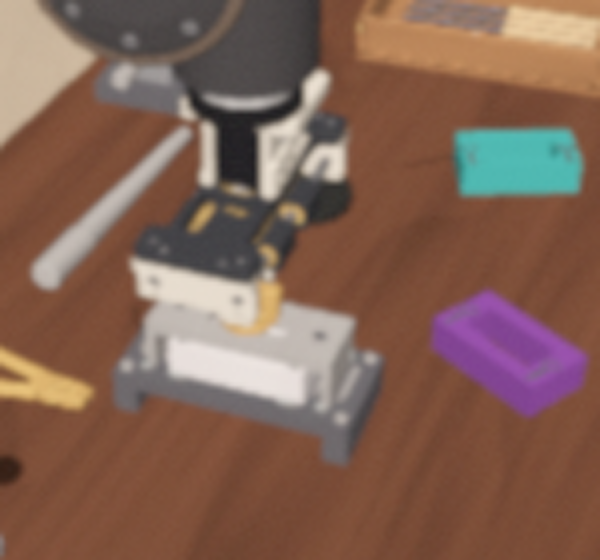

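The collar is about 1 mm above the yoke and the head hangs below the base plate. Quarter turn.

```bash
python3 -m inch '[[[0.05,0,0,-0.05,0.16],[0.05,0,0,-0.05,0.32],[0.05,0,0,-0.05,0.48],[0.05,0,0,-0.05,0.64],[0.05,0,0,-0.05,0.8]]]' && python3 -m inch '[[[0.05,0,0,0,0.16],[0.05,0,0,0,0.32],[0.05,0,0,0,0.48],[0.05,0,0,0,0.64],[0.05,0,0,0,0.77]]]' && python3 -m inch '[[[0.05,0,0,0,0],[0.05,0,0,0,0]]]' && python3 -c "
from h import *
togo('clamp_base',.0812,dyaw=np.pi/2)
cv2.imwrite('pics/side16.png',cv2.resize(r.get_image('side')[100:240,190:340],None,fx=4,fy=4,interpolation=cv2.INTER_CUBIC))"
```

```text
clock: 24.32
position: [0.5961, -0.0386, 0.0818]
eef_rot: [-1.329, 2.847, -0.0]
force: [0.0, -0.5, -1.5]
width: 0.131
clock: 24.95
position: [0.5961, -0.0386, 0.0818]
eef_rot: [-2.3, 2.14, -0.0]
force: [-0.3, -0.3, -1.7]
width: 0.134
clock: 25.2
position: [0.5961, -0.0386, 0.0818]
eef_rot: [-2.292, 2.148, 0.0]
force: [-0.5, 0.4, -1.4]
width: 0.136
tcp [ 0.5961 -0.0386  0.0818] tool z [ 0.  0. -1.] y heading -3.0768 shift cm [-0.0296  0.0188 -0.0571] turn 0.0037 q [ 0.262  0.363 -0.345 -0.    -0.863 -0.197] t 25.2 F [-0.5  0.4 -1.4] w 0.136
```

View pics/side16.png

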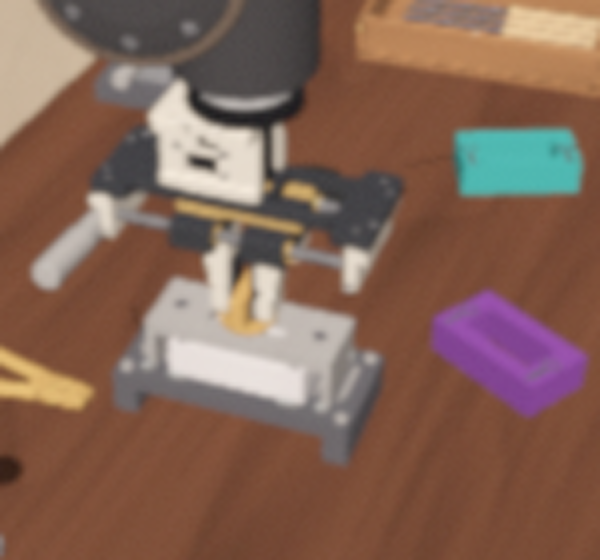

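The key is turned 90° with no resistance. I'll lower the last half millimetre, release, retreat and check.

```bash
python3 -m inch '[[[0.05,0,0,-0.05,0],[0.05,0,0,-0.05,0],[0.3,0,0,-0.05,0],[0.3,0,0,-0.05,0],[0.3,0,0,-0.05,0]]]' && python3 -m inch '[[[0.4,0,0,0,0],[0.4,0,0,0.5,0],[0.4,0,0,3,0],[0.4,0,0,7,0],[0.4,0,0,12,0]]]' && python3 -m inch '[[[0.4,0,-5,2,0],[0.4,0,-11,2,0],[0.4,-1,-17,2,0],[0.4,-2,-22,2,0],[0.4,-2,-22,2,0]]]' && python3 -c "
from h import *
s=r.state();print(s['position'],s['force'],s['clock'])
I={n:r.get_image(n) for n in('top','side')}
[cv2.imwrite(f'pics/{n}17.png',I[n]) for n in I]
B=POSE['clamp_base']
for q,z,p in(('yoke',.034,B),('clamp_base',0,B),('t_key',.074,(B[0],B[1],B[2]+np.pi/2))):
  for sel in(('top',),('side',)):
    for k in (dict(),dict(slot=False),dict(hull=False)):
      x,f=refine(q,p,z,{n:I[n] for n in sel},sig=(1.2,.8),**k); print(q,sel,k,x,round(f,1))
cv2.imwrite('pics/side17z.png',cv2.resize(I['side'][140:240,190:310],None,fx=5,fy=5,interpolation=cv2.INTER_CUBIC))
cv2.imwrite('pics/top17z.png',cv2.resize(I['top'][120:240,210:340],None,fx=4,fy=4,interpolation=cv2.INTER_CUBIC))
"
```

```text
clock: 25.88
position: [0.5962, -0.0386, 0.0814]
eef_rot: [-2.295, 2.145, -0.0]
force: [-0.2, 0.1, 0.0]
width: 0.297
clock: 26.5
position: [0.5955, -0.0387, 0.202]
eef_rot: [2.294, -2.144, -0.002]
force: [0.4, -0.8, -0.7]
width: 0.402
clock: 27.12
position: [0.5749, -0.2618, 0.2213]
eef_rot: [2.29, -2.15, -0.0]
force: [0.8, -0.3, -0.6]
width: 0.399
[ 0.5749 -0.2618  0.2213] [ 0.7697 -0.2931 -0.5649] 27.125
yoke ('top',) {} [ 0.5957 -0.038   0.0696] 54.7
yoke ('top',) {'slot': False} [ 0.5971 -0.0362  0.0626] 25.3
yoke ('top',) {'hull': False} [ 0.5949 -0.0409  0.0026] 38.7
yoke ('side',) {} [ 0.5957 -0.0355  0.057 ] 44.3
yoke ('side',) {'slot': False} [ 0.5959 -0.0361  0.0597] 36.1
yoke ('side',) {'hull': False} [ 0.5944 -0.0324 -0.1421] 9.8
clamp_base ('top',) {} [ 0.5952 -0.0399  0.0394] 44.5
clamp_base ('top',) {'slot': False} [ 0.5967 -0.0395  0.0704] 15.8
clamp_base ('top',) {'hull': False} [ 0.5949 -0.0394  0.0026] 31.2
clamp_base ('side',) {} [ 0.594  -0.0219  0.0789] 31.6
clamp_base ('side',) {'slot': False} [ 0.596  -0.0375  0.0808] 11.7
clamp_base ('side',) {'hull': False} [ 0.5797 -0.0219  0.0244] 27.2
t_key ('top',) {} [ 0.6026 -0.0366  1.8992] 31.3
t_key ('top',) {'slot': False} [ 0.5974 -0.0395  1.6433] 18.3
t_key ('top',) {'hull': False} [ 0.6077 -0.0309  2.5667] 25.6
t_key ('side',) {} [ 0.5956 -0.0368  1.6571] 53.3
t_key ('side',) {'slot': False} [ 0.5949 -0.0367  1.7383] 26.5
t_key ('side',) {'hull': False} [ 0.5955 -0.037   1.6394] 27.3
```

View pics/side17z.png

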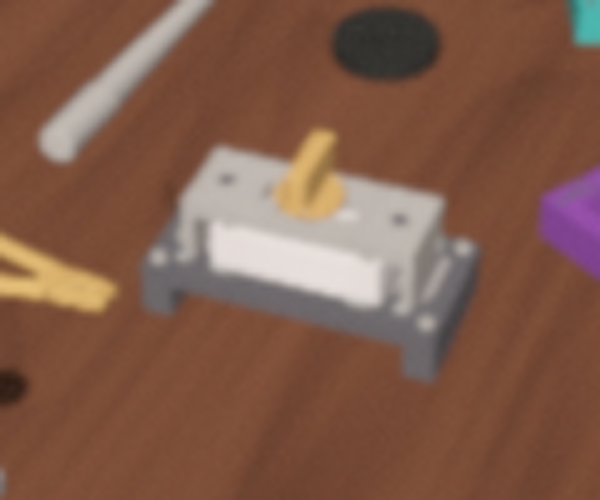

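View pics/top17z.png

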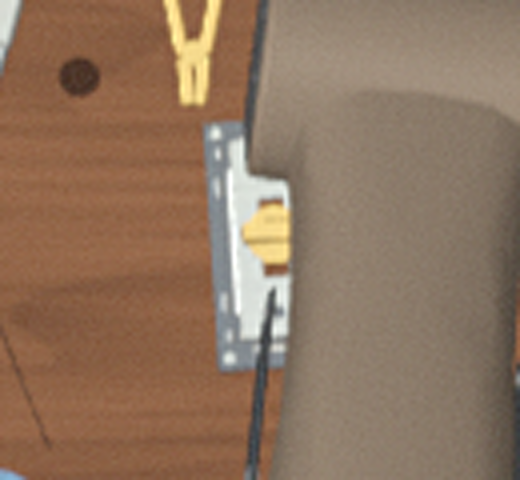

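View pics/top17.png

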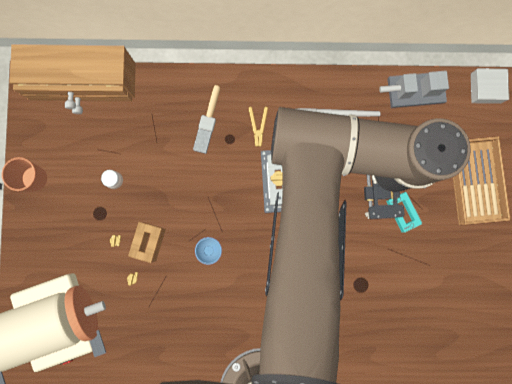

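Side view: the collar is flat on the yoke at about (252,178), with the handle square to the slot. The bystanders in view lie where they did; the arm hides the rubber wheel in the top view, but the side view shows it in place.

```bash
python3 -m inch '[[[0.4,0,0,0,0],[0.4,0,0,0,0]]]' && python3 -c "
from bench import r
print(r.job_done())"
```

```text
clock: 27.48
position: [0.5765, -0.2576, 0.2214]
eef_rot: [-2.297, 2.143, -0.0]
force: [0.5, 0.3, -0.2]
width: 0.401
the job is handed in; nothing more can be done
None
```

The mould is closed and locked in its clamp, and the job was handed in at about 27.5 s; no verdict came back. I put the block in the nest, set the yoke over it, lowered the key from the stand through the slots, and turned it a quarter turn before letting go and moving clear.

**Last checks:**
- **Block:** fitted alone in the nest, it lay within about 1 mm of the base centre and level with it in yaw.
- **Yoke:** measured before the key went in, it was within about 1 mm and 0.5° of the base in the top view.
- **T-key:** the final side-view fit gave its centre within about 2 mm of the base centre, with its yaw 1.57–1.59 rad from the base's x axis. Its collar looked flat on the yoke.
- **Forces:** there was no notable contact force at any point, and near zero at release.
- **Bystanders:** all those in view lay where they started.

**Checks that failed or disagreed:**
- In the last top picture the arm partly covered the clamp. Some top fits of the key and yoke there were meaningless, for example a key yaw of 1.90 or 2.57 rad, so I relied on the side view instead.
- A few side fits using the slot edges alone also went wrong.
- I did not measure the key's final height directly. It rests on the release height, the collar's look in the side view and the side fit at the expected height.

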